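Tip the chestnuts into the bento

TASK

Take the yellow cup of chestnuts out from under the wire shelf riser and pour all six chestnuts, from close above and without spilling any, into the empty half of the open red bento tier. Then stand the emptied cup upright back under the riser and let go of it. Do not push the riser, and leave the bento tiers and the other things where they are.

Things in the scene. Friction and masses are not known exactly. Their poses are not given: they have to be found in the camera images.
- cup: yellow plastic snack cup with six chestnuts, filled nearly to its rim; tapered: foot 44 mm, rim 70 mm across, 82 mm high, wall 3 mm flaring 9 degrees, about 0.11 kg empty; black straight grip band, 61 mm across, from 20 to 50 mm up: grip it there with about 25 N. Starts upright under the riser, its axis 20 to 35 mm behind the front wire. Origin: centre of the underside, z out of the mouth
- cup_rim (a point): centre of the cup's mouth, 82 mm above its underside; axes as the cup's
- riser: fixed chrome wire shelf riser on the counter: 320 mm wide (its y), 120 mm deep (its x), wire top 195 mm high (underside 191 mm), open at front and back, legs at the corners; its front (-x side) faces the robot. Two nested green food cups on its left (+y) end reach 237 mm. Origin: on the counter under the middle of the top
- tier: lower tier of the bento: open red plastic box, 112 mm (its x) by 190 mm (its y), 46 mm high, wall and floor 3 mm, loose, about 0.5 kg. A white divider at its middle, 43 mm high, splits it along y: the +y half is empty, the -y half holds a green food cup with three beige quail eggs. Origin: centre of the underside, z up
- bay (a point): centre of the floor of the tier's empty half, 3 mm above the tier's underside; axes as the tier's; the empty half measures 106 mm (x) by 90 mm (y) inside
- nut0: one of the six brown roasted chestnuts, 24 mm across and 26 mm long with a blunt tip, 10 g, smooth, rolls; origin at its middle
- nut1: one of the six brown roasted chestnuts, 24 mm across and 26 mm long with a blunt tip, 10 g, smooth, rolls; origin at its middle
- nut2: one of the six brown roasted chestnuts, 24 mm across and 26 mm long with a blunt tip, 10 g, smooth, rolls; origin at its middle
- nut3: one of the six brown roasted chestnuts, 24 mm across and 26 mm long with a blunt tip, 10 g, smooth, rolls; origin at its middle
- nut4: one of the six brown roasted chestnuts, 24 mm across and 26 mm long with a blunt tip, 10 g, smooth, rolls; origin at its middle
- nut5: one of the six brown roasted chestnuts, 24 mm across and 26 mm long with a blunt tip, 10 g, smooth, rolls; origin at its middle
- tier2: upper tier of the bento, packed and closed with a black lid: 116 x 194 x 51 mm, loose; leave it. Origin: centre of the underside
- soy_dish: white ceramic soy dish, 90 mm in diameter, 18 mm high, loose; leave it. Origin: centre of the underside
- chopstick_case: stainless steel chopstick case lying along its y, 210 x 34 x 20 mm, loose; leave it. Origin: centre of the underside
- divider_rack: fixed beech rack with slots holding six plastic dividers upright, 130 mm (x) by 88 mm (y), 54 mm high; leave it. Origin: centre of the underside
Things that resemble listed ones, but are neither listed nor needed, are in the scene too. There is more than one size of the cup; the job needs the largest.

How it is judged:
By the outcome, as a careful person would: the job done as asked, in the order asked, and still so for the second after the job is handed in, with the robot touching nothing.
It also fails if it takes over 72 s, if anything falls off the work surface, if the arm or the gripper's body presses on something with over 40 N, if the wrist force passes 120 N, or if a joint passes its speed limit or range.

ROBOT

A 6-joint arm with a two-finger parallel gripper is mounted at the origin on the work surface. World frame = base frame: x ahead of the robot, y to its left, z up, the work surface at z = 0. Lengths are in mm, angles in rad, forces in N, time in s.
With the tool pointing down it reaches from about 275 to 1000 mm from the base axis. Payload 8.4 kg.
Tool frame: the origin (TCP) lies at the very end of the fingers, on their centre line; the grasp point (between the pads) lies 19 mm behind it; z points along the fingers, y is the line along which they close (so a half turn about z gives the same grasp; the last joint's range is limited). The gripper opens to 85 mm and grips with 20 to 120 N. Pads are 22 mm wide; open, the fingers measure 114 mm over their backs; the gripper's body (76 mm by 85 mm) begins 54 mm behind the grasp point. The pads swing forward as they close: fully open they stand 13 mm farther back than shut.
Start: joints at [1.11, 0.353, 1.633, -0, 1.155, -0.002], TCP at [276.794, 560.368, 231.281] pointing down, gripper open.
Joint ranges: [-2.63, 2.63], [-0.92, 2.1], [0.06, 2.66], [-1.3, 4.44], [0, 2.69], [-3.02, 3.02]. Speed limits (rad/s): [2.22, 2.22, 2.79, 3.14, 3.14, 3.14].

INTERFACE

Orientations are given as [roll, pitch, yaw] about the fixed x, y, z axes, in that order (R = Rz(yaw) Ry(pitch) Rx(roll)).
In Python, from rig import telemetry, imaging, r gives the robot as it stands. The module is installed in compiled form; this text tells all that it offers.
- The arm moves only by the tool step_arm, never from a script. Its argument "moves" is a list of rows, each a list of 3 entries, a list of its own where there are three numbers: the turn, a rotation vector about the tool's x, y, z scaled (see below), then the shift along the tool's x, y, z scaled (see below), then the opening, from -1 (shut) to 1 (fully open). A call has 1 to 8 rows; each row is the pose to reach, as a shift and turn from the pose commanded when the call began, along the tool's axes at that moment; what a row does not reach only later rows make up. The controller multiplies each number of a shift by 200 mm and each number of a turn by 45 degrees. A row lasts 1/10 s, in which the tool goes at most 50 mm and 8.59 degrees, less where a joint would pass 70% of its speed; a pose out of reach is approached as far as the arm can. A call with a number of a shift or a turn outside -1 to 1 is refused whole. A call with a gripper value outside its range is refused whole. The fingers move at their own pace and stop on an object; "squeeze" is the grip in N (left out, the last holds). Time passes only in rows, so rows that repeat a pose let the fingers close. It gives the time, the measured TCP pose, the force, the opening and the grip force at its end, in the units of the state.
- telemetry.sense(): the state, without advancing time (a new reading comes with each control period).
- imaging.grab_frame(name): name is "scene" or "top"; returns the picture (420x560x3 uint8, red, green, blue); there is no depth.
- imaging.calibration(name): a dict with "fx", "fy", "cx", "cy" (pixels), "cam_to_world" (4x4, takes a point from camera to world coordinates). Camera axes: x right, y up, looking along -z (the intrinsics and any distortion apply to the point x, -y, -z); pixel columns grow to the right and rows downward; lengths in mm; the calibration is good to about 2 mm. A picture is of the moment at which its call begins. calibration takes no time and is no camera call.
- r.sign_off(): hands the job in; it is judged then, once.
Trained networks look in the newest picture that a camera, given by its name, has taken for a name from the list of things; names that differ only in an ending like _2 or _b are one class to them, and where a whole thing is asked for, a point or a joint stands for the part that bears it (a point fixed in the world has none). Each returns a list of dicts, best first, with "conf" (0 to 1); they miss things now and then, are a little off and sometimes report something else, mostly with a low value. They report only what shows in the picture. A call takes as long as a camera call. They do not tell look-alikes from the thing itself.
- imaging.recognise(camera, name): "extent" ([left, top, width, height] in pixels, round what is visible of it).
- imaging.mark_of(camera, name): "xy" ([column, row] in pixels: a listed point, or the origin of a listed thing).
The state is a dict: "clock": time; "qpos": joint angles; "qvel": joint speeds; "joint_efforts": joint torques, N m; "eef_pos": TCP position; "tcp_rot": TCP orientation; "contact_force": force on the tool from outside, world axes, zero at the start; "wrist_torque": the same for the moment, N m; "opening": opening from 0.0 (shut) to 1.0 (fully open); "grasp_force": force on a finger pad.
Only numpy, scipy, OpenCV 4.12 (cv2) and the standard library are available. Lean on these libraries where they do the work, as an engineer would, in place of code of your own. Each camera call takes 0.05 s, during which the arm holds its last target. There are 200 camera calls.

## Working session

There is one attempt and no reset: what is moved stays moved. The work goes in short steps, Python scripts to look and compute and a tool call to move; the robot and the scene stay as the last step left them, time stands still between calls to the robot, and variables do not carry over. Pictures are saved under pics/ and viewed, at most 10 in all, crops included, and the job is handed in when it is done.

Besides the shell and the picture viewer there is one more tool, called after "Request:" in YAML: its name, and indented under it one key for each argument. step_arm: Moves the arm, as the interface text tells. Its arguments: {"type":"object","properties":{"moves":{"type":"array"},"squeeze":{"type":"number"}},"required":["moves"]}

```bash
mkdir -p pics; cat > h.py <<'E'
import numpy as np, cv2
from rig import telemetry, imaging, r
def snap(n,f):
    im=imaging.grab_frame(n); cv2.imwrite('pics/'+f,im[...,::-1]); return im
def ray(n,uv):
    c=imaging.calibration(n); T=np.array(c['cam_to_world'])
    d=T[:3,:3]@np.array([(uv[0]-c['cx'])/c['fx'],-(uv[1]-c['cy'])/c['fy'],-1.])
    return T[:3,3],d
def at(n,uv,z):
    o,d=ray(n,uv); return o+d*(z-o[2])/d[2]
def proj(n,p):
    c=imaging.calibration(n); T=np.linalg.inv(np.array(c['cam_to_world']))
    q=T[:3,:3]@np.array(p,float)+T[:3,3]
    return np.array([c['cx']+c['fx']*q[0]/-q[2], c['cy']+c['fy']*q[1]/q[2]])
E
python3 - <<'E'
from h import *
for n in('scene','top'):
    snap(n,n+'0.png')
    c=imaging.calibration(n);print(n,c['fx'],np.round(c['cam_to_world'],3).tolist(),[k for k in c])
    for t in('cup','cup_rim','riser','tier','bay','tier2','soy_dish','chopstick_case','divider_rack'):
        print(t,[(np.round(m['xy']).tolist(),round(m['conf'],2)) for m in imaging.mark_of(n,t)][:4],[(np.round(m['extent']).tolist(),round(m['conf'],2)) for m in imaging.recognise(n,t)][:4])
print(telemetry.sense())
E
```

```text
scene 495.79655065002873 [[0.759, -0.555, 0.341, 986.812], [0.651, 0.635, -0.416, -415.474], [0.014, 0.538, 0.843, 993.448], [0.0, 0.0, 0.0, 1.0]] ['fx', 'fy', 'cx', 'cy', 'cam_to_world']
cup [([351.0, 291.0], 0.74), ([381.0, 181.0], 0.69), ([288.0, 254.0], 0.65), ([223.0, 254.0], 0.62)] [([211.0, 229.0, 24.0, 30.0], 0.89), ([278.0, 222.0, 28.0, 40.0], 0.81), ([344.0, 270.0, 20.0, 31.0], 0.74)]
cup_rim [([292.0, 235.0], 0.69), ([356.0, 283.0], 0.68), ([223.0, 238.0], 0.58)] [([213.0, 227.0, 20.0, 34.0], 0.9), ([344.0, 270.0, 28.0, 30.0], 0.8), ([276.0, 226.0, 33.0, 35.0], 0.63)]
riser [] [([243.0, 136.0, 162.0, 178.0], 0.77), ([365.0, 164.0, 30.0, 30.0], 0.66)]
tier [([114.0, 291.0], 0.78), ([315.0, 136.0], 0.75), ([215.0, 197.0], 0.4)] [([55.0, 236.0, 105.0, 105.0], 0.93), ([278.0, 95.0, 70.0, 73.0], 0.74), ([280.0, 228.0, 14.0, 13.0], 0.19)]
bay [([324.0, 123.0], 0.77)] [([278.0, 92.0, 74.0, 74.0], 0.76)]
tier2 [([114.0, 291.0], 0.78), ([315.0, 136.0], 0.75), ([215.0, 197.0], 0.4)] [([55.0, 236.0, 105.0, 105.0], 0.93), ([278.0, 95.0, 70.0, 73.0], 0.74), ([280.0, 228.0, 14.0, 13.0],
[... 1678 characters left out ...]
 'qpos': array([ 1.10959837e+00,  3.53019582e-01,  1.63340704e+00, -1.71591567e-06,
        1.15522633e+00, -2.39032913e-03]), 'qvel': array([ 1.91359610e-05, -5.91718580e-04, -1.77507619e-04, -8.70454527e-04,
        5.04121178e-04, -3.76395468e-04]), 'joint_efforts': array([ 2.85028527e-04, -6.05167294e+01, -3.42432296e+01,  5.73460443e-05,
        1.17402207e-03, -1.49878906e-05]), 'eef_pos': array([276.78925669, 560.35481794, 231.26571108]), 'tcp_rot': array([-3.14153235e+00,  1.42567311e-06,  2.68278572e+00]), 'contact_force': array([-0.11488314,  0.55759891,  0.19387244]), 'wrist_torque': array([-0.02350281, -0.002424  ,  0.01601156]), 'grasp_force': 0.0, 'opening': 0.9954061828455975}
```

View pics/scene0.png

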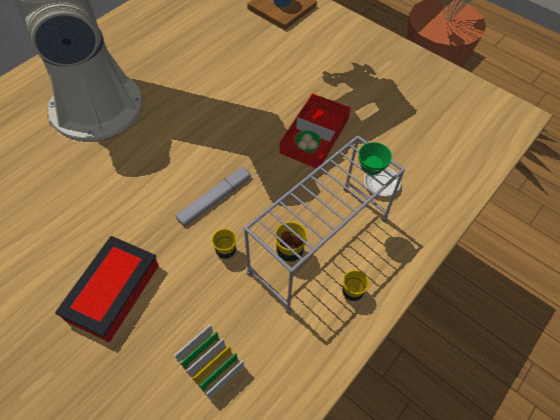

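View pics/top0.png

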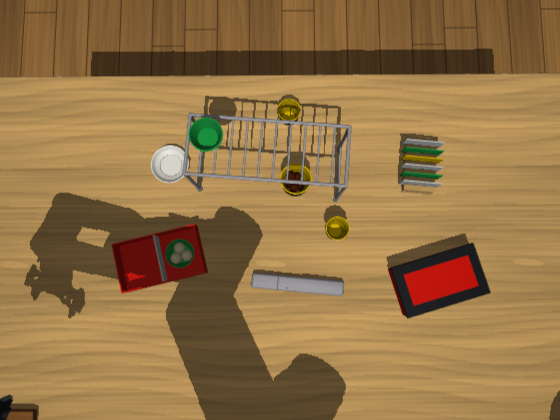

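The scene view shows the filled cup under the riser at about (290,240), with two smaller empty look-alikes at (224,243) and (355,284). In the top view the cup rim is at (296,178), the tier's empty half at (140,262), and a small cup at (337,228).

```bash
python3 - <<'E'
from h import *
P=lambda n,uv,z:print(n,uv,z,np.round(at(n,uv,z),1))
print('cup rim');P('top',(296,177),82);P('scene',(292,236),82);P('top',(292,183),0);P('scene',(288,254),0)
print('bay');P('top',(144,258),3);P('scene',(324,123),3)
print('tier');P('top',(160,254),0);P('scene',(315,136),0)
print('small');P('top',(336,226),60);P('top',(332,230),0)
print('riser corners')
for uv in((189,114),(351,126),(347,187),(185,178)):P('top',uv,195)
for uv in((359,138),(246,230),(293,268),(404,171)):P('scene',uv,195)
print('tier corners')
for uv in((112,245),(198,225),(208,271),(122,292)):P('top',uv,46)
P('top',(155,236),43);P('top',(163,281),43)
im=imaging.grab_frame('top');a=cv2.resize(im[100:300,100:360],None,fx=3,fy=3,interpolation=cv2.INTER_CUBIC)
cv2.imwrite('pics/topcrop.png',a[:600,:800,::-1])
E
```

```text
cup rim
top (296, 177) 82 [685.2  -2.5  82. ]
scene (292, 236) 82 [ 6.873e+02 -1.000e-01  8.200e+01]
top (292, 183) 0 [685.9   4.6   0. ]
scene (288, 254) 0 [683.1  -4.1   0. ]
bay
top (144, 258) 3 [511.8 348.    3. ]
scene (324, 123) 3 [505.5 356.8   3. ]
tier
top (160, 254) 0 [520.9 311.9   0. ]
scene (315, 136) 0 [514.1 307.6   0. ]
small
top (336, 226) 60 [578.6 -90.7  60. ]
top (332, 230) 0 [574.4 -87.7   0. ]
riser corners
top (189, 114) 195 [793.9 214.3 195. ]
top (351, 126) 195 [ 767.2 -109.7  195. ]
top (347, 187) 195 [644.  -99.1 195. ]
top (185, 178) 195 [663.8 220.  195. ]
scene (359, 138) 195 [680.  222.6 195. ]
scene (246, 230) 195 [651.9 -97.8 195. ]
scene (293, 268) 195 [ 767.2 -100.3  195. ]
scene (404, 171) 195 [798.8 211.8 195. ]
tier corners
top (112, 245) 46 [540.  408.8  46. ]
top (198, 225) 46 [583.8 217.3  46. ]
top (208, 271) 46 [481.3 193.6  46. ]
top (122, 292) 46 [436.3 383.   46. ]
top (155, 236) 43 [559.8 313.9  43. ]
top (163, 281) 43 [459.8 293.6  43. ]
```

View pics/topcrop.png

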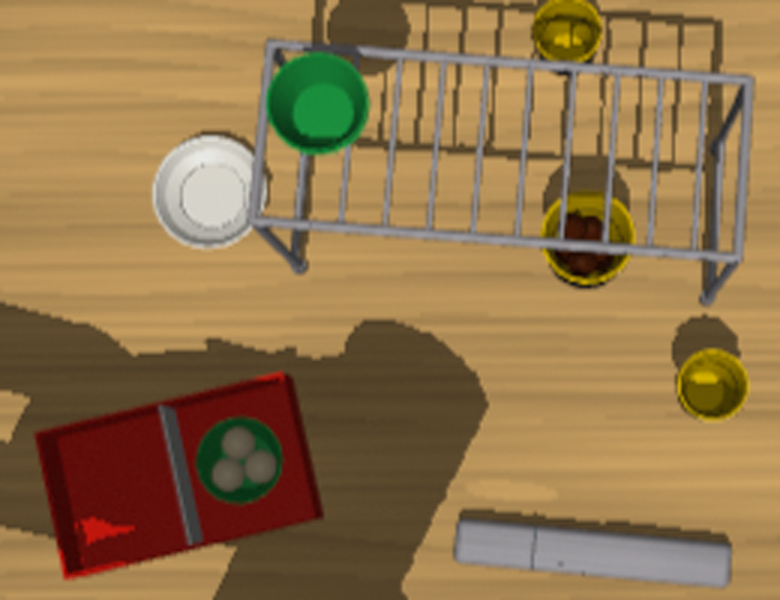

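The crop shows the full cup's rim centre at crop (587,238), just behind the riser's front wire. The tier's empty half has its divider at crop x≈180.

The measurements agree:
- **Cup:** (684, -1), about 28 mm behind the front wire.
- **Bay:** about (506, 350).
- **Tier yaw:** about 13°.

Next I'll write a helper that converts poses to rows.

```bash
cat >> h.py <<'E'
from scipy.spatial.transform import Rotation as Ro
def rot(az,dep,flip=0):
    "tool z at azimuth az (deg), depression dep (deg); tool y horizontal; tool x up side (flip=1: down)"
    a,d=np.radians([az,dep]); z=np.array([np.cos(a)*np.cos(d),np.sin(a)*np.cos(d),-np.sin(d)])
    x=np.array([np.cos(a)*np.sin(d),np.sin(a)*np.sin(d),np.cos(d)])
    if flip:x=-x
    return Ro.from_matrix(np.c_[x,np.cross(z,x),z])
def rel(p,R,p0=None,R0=None):
    "target TCP p,R -> scaled turn, shift from measured pose"
    if p0 is None:
        s=telemetry.sense(); p0=s['eef_pos']; R0=Ro.from_euler('xyz',s['tcp_rot'])
    t=np.degrees((R0.inv()*R).as_rotvec())/45; sh=R0.inv().apply(np.array(p)-p0)/200
    print(np.round(t,4).tolist(),np.round(sh,4).tolist(),'mag deg %.1f mm %.1f'%(np.linalg.norm(t)*45,np.linalg.norm(sh)*200))
E
python3 - <<'E'
from h import *
for f in(0,1): rel([450,100,250],rot(0,90,f))
rel([300,400,250],rot(40,90,0))
E
```

```text
[-0.0, 0.0, 3.4159] [-1.7959, -1.6803, -0.0936] mag deg 153.7 mm 492.2
[-0.0, -0.0, -0.5841] [-1.7959, -1.6803, -0.0936] mag deg 26.3 mm 492.2
[-0.0, 0.0, 2.527] [-0.4592, -0.6675, -0.0936] mag deg 113.7 mm 163.1
```

Request:
step_arm:
  moves:
    - [[0, 0, -0.58], [-0.9, -0.84, -0.05], 1]
    - [[0, 0, -0.58], [-0.9, -0.84, -0.05], 1]
    - [[0, 0, -0.58], [-0.9, -0.84, -0.05], 1]
    - [[0, 0, -0.58], [-0.9, -0.84, -0.05], 1]
    - [[0, 0, -0.58], [-0.9, -0.84, -0.05], 1]
    - [[0, 0, -0.58], [-0.9, -0.84, -0.05], 1]
    - [[0, 0, -0.58], [-0.9, -0.84, -0.05], 1]

```text
clock: 2.65
eef_pos: [364.3, 329.5, 241.7]
tcp_rot: [3.141, 0.001, 3.136]
contact_force: [-0.3, 1.7, 1.5]
opening: 0.999
grasp_force: 0.0
```

```bash
cat >> h.py <<'E'
import json
def log():
    s=telemetry.sense(); print('t',s['clock'],np.round(s['qpos'],3),np.round(s['eef_pos'],1),np.round(s['tcp_rot'],3),np.round(s['contact_force'],1),s['opening'],s['grasp_force'])
    open('log.jsonl','a').write(json.dumps([s['qpos'].tolist(),s['eef_pos'].tolist(),s['tcp_rot'].tolist()])+'\n')
E
python3 - <<'E'
from h import *
log(); rel([430,20,300],rot(0,70,1))
E
```

```text
t 2.65 [ 0.732  0.132  1.901  0.     1.108 -0.833] [364.3 329.5 241.7] [3.141e+00 1.000e-03 3.136e+00] [-0.3  1.7  1.5] 0.999136698303903 0.0
[-0.0002, -0.4438, -0.0076] [-0.3375, -1.545, -0.2928] mag deg 20.0 mm 321.7
```

Request:
step_arm:
  moves:
    - [[0, -0.44, 0], [-0.2, -0.9, -0.25], 1]
    - [[0, -0.44, 0], [-0.2, -0.9, -0.25], 1]
    - [[0, -0.44, 0], [-0.2, -0.9, -0.25], 1]
    - [[0, -0.44, 0], [-0.2, -0.9, -0.25], 1]
    - [[0, -0.44, 0], [-0.2, -0.9, -0.25], 1]
    - [[0, -0.44, 0], [-0.2, -0.9, -0.25], 1]

```text
clock: 3.25
eef_pos: [403.6, 150.3, 291.9]
tcp_rot: [3.14, 0.347, 3.136]
contact_force: [-0.2, 0.3, 0.1]
opening: 1.001
grasp_force: 0.0
```

```bash
python3 - <<'E'
from h import *
log(); rel([440,0,280],rot(0,60,1))
E
```

```text
t 3.25 [ 0.478 -0.202  2.15  -0.202  0.894 -0.985] [403.6 150.3 291.9] [3.14  0.347 3.136] [-0.2  0.3  0.1] 1.0008066563749731 0.0
[-0.0007, -0.2253, -0.0064] [-0.1547, -0.751, 0.1179] mag deg 10.1 mm 155.1
```

Request:
step_arm:
  moves:
    - [[0, -0.2, 0], [-0.16, -0.75, 0.12], 1]
    - [[0, -0.2, 0], [-0.16, -0.75, 0.12], 1]
    - [[0, -0.2, 0], [-0.16, -0.75, 0.12], 1]
    - [[0, -0.2, 0], [-0.16, -0.75, 0.12], 1]
    - [[0, -0.2, 0], [-0.16, -0.75, 0.12], 1]

```text
clock: 3.75
eef_pos: [441.7, -0.8, 279.0]
tcp_rot: [3.141, 0.502, 3.136]
contact_force: [-0.5, -0.6, 0.7]
opening: 1.0
grasp_force: 0.0
```

```bash
cat > fk.py <<'E'
from h import *
from scipy.optimize import least_squares
L=[json.loads(l) for l in open('log.jsonl')]
L.append([[1.10959837,.353019582,1.63340704,0,1.15522633,-.00239],[276.789,560.355,231.266],[-3.1415,0,2.68279]])
Rz=lambda t:Ro.from_rotvec([0,0,t]); Ry=lambda t:Ro.from_rotvec([0,t,0])
def fk(q,k):
    d1,a1,L2,e,L3,d6=k
    R=Rz(q[0]); p=np.array([0,0,d1])+R.apply([a1,0,0])
    R=R*Ry(q[1]); p=p+R.apply([0,0,L2])
    R=R*Ry(q[2]); p=p+R.apply([e,0,L3])
    R=R*Rz(q[3])*Ry(q[4])*Rz(q[5]); return p+R.apply([0,0,d6]),R
f=lambda k:np.concatenate([fk(q,k)[0]-p for q,p,_ in L]+[(k[:]-k0)*1e-3])
k0=np.array([330,50,400,20,400,250.])
s=least_squares(f,k0);K=s.x
H=(fk(L[0][0],K)[1].inv()*Ro.from_euler('xyz',L[0][2]))  # constant tool offset
def ik(p,R,q0):
    lo=[-2.63,-.92,.06,-1.3,0,-3.02];hi=[2.63,2.1,2.66,4.44,2.69,3.02]
    def g(q):
        a,b=fk(q,K); return np.r_[(a-p),((b*H).inv()*R).as_rotvec()*300]
    o=least_squares(g,np.clip(q0,np.array(lo)+1e-3,np.array(hi)-1e-3),bounds=(lo,hi)); return o.x,np.abs(o.fun).max()
E
python3 - <<'E'
from fk import *
log()
print(K,np.abs(s.fun).max(),[np.round((fk(q,K)[1]*H).as_matrix()-Ro.from_euler('xyz',e).as_matrix(),3).max() for q,_,e in L])
q0=telemetry.sense()['qpos']
rr=np.random.default_rng(0)
for dep in(15,20,25,30,40,50):
    for nm,x,y,z in(('grasp',684,0,36),('pre',560,0,36),('lift',600,0,90)):
        z_=rot(0,dep,1).apply([0,0,1]); best=[]
        for g in[q0]+[rr.uniform([-.5,-.9,.1,-1.3,0,-3],[.5,2,2.6,4.4,2.6,3]) for _ in range(12)]:
            q,e=ik(np.array([x,y,z])+19*z_,rot(0,dep,1),g)
            if e<1: best.append(tuple(np.round(q,2)))
        print(dep,nm,sorted(set(best))[:4])
E
```

```text
t 3.75 [-6.000e-03 -2.590e-01  2.270e+00  2.000e-03  6.290e-01 -1.574e+00] [441.7  -0.8 279. ] [3.141 0.502 3.136] [-0.5 -0.6  0.7] 1.0001770740782532 0.0
[306.2443407   -4.17248472 564.47904115  72.31870708 506.3669872
 333.73664807] 1.359196648945499 [np.float64(0.0), np.float64(0.0), np.float64(-0.0)]
15 grasp [(np.float64(0.0), np.float64(0.98), np.float64(2.19), np.float64(3.14), np.float64(1.33), np.float64(1.57))]
15 pre [(np.float64(-0.0), np.float64(1.09), np.float64(2.4), np.float64(3.14), np.float64(1.65), np.float64(1.57))]
15 lift [(np.float64(0.0), np.float64(0.88), np.float64(2.39), np.float64(3.14), np.float64(1.44), np.float64(1.57))]
20 grasp [(np.float64(-0.0), np.float64(0.91), np.float64(2.19), np.float64(3.14), np.float64(1.18), np.float64(1.57))]
20 pre [(np.float64(0.0), np.float64(1.0), np.float64(2.42), np.float64(3.14), np.float64(1.49), np.float64(1.57))]
20 lift [(np.float64(0.0), np.float64(0.8), np.float64(2.39), np.float64(3.14), np.float64(1.27), np.float64(1.57))]
25 grasp [(np.float64(0.0), np.float64(0.85), np.float64(2.19), np.float64(3.14), np.fl
[... 634 characters left out ...]
p.float64(-0.0), np.float64(0.69), np.float64(2.14), np.float64(3.14), np.float64(0.56), np.float64(1.57))]
40 pre [(np.float64(-0.0), np.float64(0.67), np.float64(2.38), np.float64(3.14), np.float64(0.78), np.float64(1.57))]
40 lift [(np.float64(-0.0), np.float64(0.52), np.float64(2.32), np.float64(3.14), np.float64(0.57), np.float64(1.57))]
50 grasp [(np.float64(0.0), np.float64(0.62), np.float64(2.07), np.float64(3.14), np.float64(0.25), np.float64(1.57))]
50 pre [(np.float64(-0.0), np.float64(0.56), np.float64(2.32), np.float64(3.14), np.float64(0.43), np.float64(1.57))]
50 lift [(np.float64(-0.0), np.float64(0.44), np.float64(2.24), np.float64(3.14), np.float64(0.24), np.float64(1.57))]
```

```bash
python3 - <<'E'
from fk import *
print(np.round(K,1),np.abs(s.fun[:-6]).max(),np.linalg.svd(s.jac[:-6])[1])
f2=lambda k:np.concatenate([fk(q,k)[0]-p for q,p,_ in L]+[(k-k0)*1e-5])
s2=least_squares(f2,k0,x_scale='jac');print(np.round(s2.x,2),np.abs(s2.fun[:-6]).max())
E
```

```text
[2.936e+02 4.000e-01 5.651e+02 5.880e+01 4.948e+02 3.388e+02] 1.5034328999148845 [3.95932029 2.84246606 0.45288356 0.18739632 0.04482732 0.04413828]
[2.9365e+02 3.8000e-01 5.6515e+02 5.8770e+01 4.9486e+02 3.3883e+02] 1.5034266080458094
```

```bash
python3 - <<'E'
from fk import *
q=telemetry.sense()['qpos']; p0,R0=fk(q,K);R0=R0*H
for a in(.39,.785,1.57,3.14):
    q1=q.copy();q1[3]=a;p,R=fk(q1,K);R=R*H
    print(np.round(p),np.round(R.apply([0,0,1]),2));rel(p,R,p0,R0)
E
```

```text
[448.  73. 292.] [ 0.5   0.22 -0.84]
[-0.2902, -0.0008, 0.3991] [-0.0608, 0.3763, -0.0434] mag deg 22.2 mm 76.7
[467. 138. 331.] [ 0.56  0.41 -0.72]
[-0.5859, -0.0017, 0.8058] [-0.2364, 0.7018, -0.1704] mag deg 44.8 mm 152.0
[528. 196. 459.] [ 0.74  0.58 -0.35]
[-1.1737, -0.0034, 1.6142] [-0.8061, 0.9939, -0.584] mag deg 89.8 mm 281.3
[611.  -4. 639.] [ 0.98 -0.01  0.19]
[-2.3492, -0.0068, 3.231] [-1.6116, -0.0006, -1.1718] mag deg 179.8 mm 398.5
```

Request:
step_arm:
  moves:
    - [[-0.1, 0, 0.136], [-0.006, 0.13, -0.005], 1]
    - [[-0.2, 0, 0.272], [-0.028, 0.26, -0.02], 1]
    - [[-0.29, 0, 0.4], [-0.061, 0.376, -0.043], 1]
    - [[-0.39, 0, 0.536], [-0.107, 0.49, -0.078], 1]
    - [[-0.49, 0, 0.67], [-0.167, 0.6, -0.121], 1]
    - [[-0.586, 0, 0.806], [-0.236, 0.702, -0.17], 1]
    - [[-0.586, 0, 0.806], [-0.236, 0.702, -0.17], 1]

```text
clock: 4.45
eef_pos: [466.3, 142.9, 332.3]
tcp_rot: [2.416, 0.269, 2.506]
contact_force: [0.0, 0.4, -0.8]
opening: 0.999
grasp_force: 0.0
```

Request:
step_arm:
  moves:
    - [[-0.1, 0, 0.136], [-0.006, 0.13, -0.005], 1]
    - [[-0.2, 0, 0.272], [-0.028, 0.26, -0.02], 1]
    - [[-0.29, 0, 0.4], [-0.061, 0.376, -0.043], 1]
    - [[-0.39, 0, 0.536], [-0.107, 0.49, -0.078], 1]
    - [[-0.49, 0, 0.67], [-0.167, 0.6, -0.121], 1]
    - [[-0.586, 0, 0.806], [-0.236, 0.702, -0.17], 1]
    - [[-0.586, 0, 0.806], [-0.236, 0.702, -0.17], 1]

```text
clock: 5.15
eef_pos: [526.3, 200.1, 458.9]
tcp_rot: [1.938, -0.249, 2.154]
contact_force: [-1.0, 0.4, -1.0]
opening: 0.998
grasp_force: 0.0
```

```bash
python3 - <<'E'
from fk import *
log(); q=telemetry.sense()['qpos'];print(fk(q,K)[0])
E
```

```text
t 5.15 [-0.011 -0.259  2.273  1.566  0.638 -1.577] [526.3 200.1 458.9] [ 1.938 -0.249  2.154] [-1.   0.4 -1. ] 0.9979455732902164 0.0
[524.94462217 196.2932405  456.54422846]
```

Request:
step_arm:
  moves:
    - [[-0.1, 0, 0.136], [-0.006, 0.13, -0.005], 1]
    - [[-0.2, 0, 0.272], [-0.028, 0.26, -0.02], 1]
    - [[-0.29, 0, 0.4], [-0.061, 0.376, -0.043], 1]
    - [[-0.39, 0, 0.536], [-0.107, 0.49, -0.078], 1]
    - [[-0.49, 0, 0.67], [-0.167, 0.6, -0.121], 1]
    - [[-0.586, 0, 0.806], [-0.236, 0.702, -0.17], 1]
    - [[-0.586, 0, 0.806], [-0.236, 0.702, -0.17], 1]

```text
clock: 5.85
eef_pos: [586.2, 142.4, 585.7]
tcp_rot: [1.528, -0.867, 2.036]
contact_force: [0.3, 0.2, -0.4]
opening: 0.997
grasp_force: 0.0
```

Request:
step_arm:
  moves:
    - [[-0.1, 0, 0.136], [-0.006, 0.13, -0.005], 1]
    - [[-0.2, 0, 0.272], [-0.028, 0.26, -0.02], 1]
    - [[-0.29, 0, 0.4], [-0.061, 0.376, -0.043], 1]
    - [[-0.39, 0, 0.536], [-0.107, 0.49, -0.078], 1]
    - [[-0.49, 0, 0.67], [-0.167, 0.6, -0.121], 1]
    - [[-0.586, 0, 0.806], [-0.236, 0.702, -0.17], 1]
    - [[-0.586, 0, 0.806], [-0.236, 0.702, -0.17], 1]

```text
clock: 6.55
eef_pos: [611.5, 2.4, 639.1]
tcp_rot: [0.073, -1.382, 3.075]
contact_force: [0.4, 0.3, 0.8]
opening: 1.003
grasp_force: 0.0
```

```bash
python3 - <<'E'
from h import *
log()
from fk import *
print(np.round(K,1),np.round(s.fun[:-6].reshape(-1,3),2).tolist())
q0=telemetry.sense()['qpos']
for dep in(15,20,25):
    for nm,x,y,z in(('grasp',684,0,36),('pre',560,0,36),('pre',560,0,120)):
        q,e=ik(np.array([x,y,z])+19*rot(0,dep).apply([0,0,1]),rot(0,dep),q0+[0,1,0,0,.5,0]); print(dep,nm,np.round(q,2),round(e,1))
# pour: cup grasped at dep d0, roll phi about tool z, at tool azimuth az, depression d
d0=20
u0=rot(0,d0).inv().apply([0,0,1])  # cup axis in tool
bay=np.array([506,350,0])
for az in(20,35,50,70,90,110):
  for d in(10,20,):
    for sg in(1,-1):
      R=rot(az,d)*Ro.from_rotvec([0,0,sg*np.radians(125)]); u=R.apply(u0); th=np.degrees(np.arccos(u[2]))
      w=np.array([0,0,-1])-u*(-u[2]); w/=np.linalg.norm(w)
      lip=44*u+35*w; G=np.r_[bay[:2]-lip[:2]-15*u[:2],58-lip[2]]
      for R_,nm in((rot(az,d),'up'),(R,'pour')):
        res=[ik(G+19*R_.apply([0,0,1]),R_,g) for g in([.3,.9,2.2,3.1,1.2,-1.5],[.3,.9,2.2,3.1,1.2,1.5],[.3,.9,2.2,2.,1.2,.5],[.3,.7,2,1.5,1.2,1])]
        q,e=min(res,key=lambda t:t[1]); print(az,d,sg,nm,round(th),np.round(u,2),np.round(G),np.round(q,2),round(e,1))
E
```

```text
t 6.55 [-0.006 -0.257  2.28   3.121  0.64  -1.566] [611.5   2.4 639.1] [ 0.073 -1.382  3.075] [0.4 0.3 0.8] 1.0027473581176496 0.0
[295.1  -2.8 568.6  58.6 497.2 343.1] [[0.92, -1.19, -0.21], [0.68, -1.41, 0.03], [-0.09, -1.5, -0.12], [0.01, -1.24, 0.1], [0.12, -1.5, 0.31], [1.38, -0.6, -0.12]]
15 grasp [-0.    0.98  2.24  3.14  1.39 -1.57] 0.0
15 pre [-0.    1.11  2.46  3.14  1.74 -1.57] 0.0
15 pre [-0.    0.84  2.54  3.14  1.55 -1.57] 0.0
20 grasp [-0.    0.91  2.25  3.14  1.24 -1.57] 0.0
20 pre [ 0.    1.02  2.47  3.14  1.57 -1.57] 0.0
20 pre [-0.    0.74  2.54  3.14  1.36 -1.57] 0.0
25 grasp [-0.    0.84  2.24  3.14  1.08 -1.57] 0.0
25 pre [ 0.    0.92  2.48  3.14  1.39 -1.57] 0.0
25 pre [ 0.    0.63  2.53  3.14  1.15 -1.57] 0.0
20 10 1 up 118 [-0.14 -0.87 -0.47] [512. 385. 110.] [ 0.92  0.88  2.32  3.7   1.44 -1.54] 0.0
20 10 1 pour 118 [-0.14 -0.87 -0.47] [512. 385. 110.] [0.92 0.88 2.32 3.7  1.44 0.64] 0.0
20 10 -1 up 118 [-0.67  0.58 -0.47] [533. 327. 110.] [ 0.75  0.89  2.38  3.54  1.51 -1.52] 0.0
20 10 -1 pour 118 [-0.67  0.58 -0.47] [533. 327. 110.] [0.75 0.89 2.38 3.54 1.
[... 3391 characters left out ...]
10.] [ 0.1   0.9   1.84  1.27  1.51 -1.19] 0.0
110 10 1 pour 118 [ 0.87 -0.14 -0.47] [471. 356. 110.] [0.1  0.9  1.84 1.27 1.51 1.  ] 0.0
110 10 -1 up 118 [-0.58 -0.67 -0.47] [529. 377. 110.] [ 0.12  0.94  1.7   1.29  1.53 -1.09] 0.0
110 10 -1 pour 118 [-0.58 -0.67 -0.47] [529. 377. 110.] [0.12 0.94 1.7  1.29 1.53 3.02] 0.0
110 20 1 up 113 [ 0.9  -0.21 -0.39] [466. 359. 107.] [ 0.13  0.8   1.88  1.22  1.35 -1.11] 0.0
110 20 1 pour 113 [ 0.9  -0.21 -0.39] [466. 359. 107.] [0.13 0.8  1.88 1.22 1.35 1.07] 0.0
110 20 -1 up 113 [-0.55 -0.74 -0.39] [530. 383. 107.] [ 0.15  0.85  1.72  1.22  1.38 -1.01] 0.0
110 20 -1 pour 113 [-0.55 -0.74 -0.39] [530. 383. 107.] [0.14 0.86 1.75 1.25 1.37 3.02] 10.5
```

```bash
cat >> fk.py <<'E'
def G(x,y,z,R): return np.array([x,y,z])+19*R.apply([0,0,1])
def chk(p,R,q0):
    q,e=ik(p,R,q0); print('  ik',np.round(q,2),round(e,1)); return q
E
python3 - <<'E'
from fk import *
s_=telemetry.sense();q=s_['qpos'];p0=s_['eef_pos'];R0=Ro.from_euler('xyz',s_['tcp_rot'])
for x,z,dep in((560,420,10),(565,250,20),(560,250,30),(560,150,30),(565,150,20),(565,36,20)):
    R=rot(-8,dep); y=-1+ (683-x)*np.tan(np.radians(8)); p=G(x,y,z,R); print(x,z,dep,np.round(p)); rel(p,R,p0,R0); chk(p,R,q+[0,1,.2,0,.6,0]);
E
```

```text
560 420 10 [579.  14. 417.]
[-0.1847, -0.4622, 0.0162] [-1.0607, -0.0724, -0.3694] mag deg 22.4 mm 225.1
  ik [ 0.24 -0.12  2.45  3.78  0.67 -2.03] 0.0
565 250 20 [583.  13. 244.]
[-0.1838, -0.6841, 0.0324] [-1.9153, -0.0811, -0.511] mag deg 31.9 mm 396.8
  ik [ 0.22  0.26  2.51  3.58  0.88 -1.74] 0.0
560 250 30 [576.  14. 240.]
[-0.182, -0.9059, 0.0487] [-1.924, -0.086, -0.5452] mag deg 41.6 mm 400.3
  ik [ 0.19  0.12  2.44  3.75  0.52 -1.94] 0.0
560 150 30 [576.  14. 140.]
[-0.182, -0.9059, 0.0487] [-2.4151, -0.0928, -0.6387] mag deg 41.6 mm 500.0
  ik [ 0.19  0.44  2.49  3.53  0.84 -1.66] 0.0
565 150 20 [583.  13. 144.]
[-0.1838, -0.6841, 0.0324] [-2.4064, -0.088, -0.6046] mag deg 31.9 mm 496.5
  ik [ 0.22  0.62  2.52  3.5   1.22 -1.57] 0.0
565 36 20 [583.  13.  30.]
[-0.1838, -0.6841, 0.0324] [-2.9663, -0.0957, -0.7112] mag deg 31.9 mm 610.4
  ik [ 0.22  1.    2.45  3.48  1.51 -1.47] 0.0
```

Request:
step_arm:
  moves:
    - [[-0.06, -0.15, 0], [-0.25, -0.02, -0.09], 1]
    - [[-0.1, -0.25, 0], [-0.48, -0.035, -0.18], 1]
    - [[-0.14, -0.36, 0], [-0.72, -0.05, -0.27], 1]
    - [[-0.185, -0.46, 0.016], [-1.0, -0.07, -0.36], 1]
    - [[-0.185, -0.46, 0.016], [-1.0, -0.07, -0.36], 1]
    - [[-0.185, -0.46, 0.016], [-1.0, -0.07, -0.36], 1]

```text
clock: 7.15
eef_pos: [577.8, 15.3, 426.9]
tcp_rot: [3.122, -1.396, -0.116]
contact_force: [0.0, -0.5, 0.5]
opening: 0.997
grasp_force: 0.0
```

```bash
python3 - <<'E'
from h import *
log()
from fk import *
R=rot(-8,20); p=G(565,16,250,R);rel(p,R)
E
```

```text
t 7.15 [ 0.24  -0.146  2.435  3.795  0.636 -2.057] [577.8  15.3 426.9] [ 3.122 -1.396 -0.116] [ 0.  -0.5  0.5] 0.9969098938124233 0.0
[-0.0041, -0.2214, 0.0056] [-0.8986, 0.0023, 0.1848] mag deg 10.0 mm 183.5
```

Request:
step_arm:
  moves:
    - [[0, -0.22, 0.006], [-0.9, 0.002, 0.185], 1]
    - [[0, -0.22, 0.006], [-0.9, 0.002, 0.185], 1]
    - [[0, -0.22, 0.006], [-0.9, 0.002, 0.185], 1]
    - [[0, -0.22, 0.006], [-0.9, 0.002, 0.185], 1]
    - [[0, -0.22, 0.006], [-0.9, 0.002, 0.185], 1]

```text
clock: 7.65
eef_pos: [583.2, 13.3, 239.6]
tcp_rot: [-3.134, -1.215, -0.146]
contact_force: [0.4, -1.0, 0.9]
opening: 0.997
grasp_force: 0.0
```

```bash
python3 - <<'E'
from h import *
log()
from fk import *
R=rot(-8,20); y=lambda x:-1+(683-x)*np.tan(np.radians(8))
s_=telemetry.sense()
rel(G(555,y(555),110,R),R)
rel(G(555,y(555),110,R),R); rel(G(555,y(555),35,R),R)
print('from pre:');rel(G(683,-1,35,R),R,G(555,y(555),35,R),R)
for x in (555,):print(y(x))
for z in(250,110,35):chk(G(555,y(555),z,R),R,s_['qpos'])
for n in('top','scene'):
    imaging.grab_frame(n);print(n,[(np.round(m['xy']).tolist(),np.round(at(n,m['xy'],82)[:2]),round(m['conf'],2)) for m in imaging.mark_of(n,'cup_rim')])
E
```

```text
t 7.65 [ 0.208  0.268  2.511  3.568  0.879 -1.725] [583.2  13.3 239.6] [-3.134 -1.215 -0.146] [ 0.4 -1.   0.9] 0.9972284732863222 0.0
[-0.0016, 0.008, -0.0028] [-0.6564, 0.0029, 0.187] mag deg 0.4 mm 136.5
[-0.0016, 0.008, -0.0028] [-0.6564, 0.0029, 0.187] mag deg 0.4 mm 136.5
[-0.0016, 0.008, -0.0028] [-1.008, 0.0038, 0.3174] mag deg 0.4 mm 211.4
from pre:
[0.0, 0.0, 0.0] [0.221, -0.0, 0.6073] mag deg 0.0 mm 129.3
16.989226841906106
  ik [ 0.23  0.25  2.53  3.59  0.89 -1.73] 0.0
  ik [ 0.23  0.78  2.53  3.49  1.37 -1.51] 0.0
  ik [ 0.23  1.02  2.47  3.49  1.55 -1.45] 0.0
top [([296.0, 177.0], array([686.,  -4.]), 0.94), ([335.0, 227.0], array([575., -86.]), 0.87), ([290.0, 110.0], array([837.,   9.]), 0.8)]
scene [([290.0, 235.0], array([682.,   0.]), 0.8), ([354.0, 282.0], array([848.,   1.]), 0.8)]
```

Cup at about (684, -1). I'll descend to the pre-grasp pose.

Request:
step_arm:
  moves:
    - [[0, 0, 0], [-0.25, 0.001, 0.08], 1]
    - [[0, 0, 0], [-0.48, 0.002, 0.15], 1]
    - [[0, 0, 0], [-0.7, 0.003, 0.22], 1]
    - [[0, 0, 0], [-0.85, 0.004, 0.267], 1]
    - [[0, 0, 0], [-0.95, 0.004, 0.3], 1]
    - [[0, 0, 0], [-0.99, 0.004, 0.312], 1]
    - [[0, 0, 0], [-0.99, 0.004, 0.312], 1]

```text
clock: 8.55
eef_pos: [577.2, 14.7, 39.9]
tcp_rot: [-3.115, -1.228, -0.168]
contact_force: [0.6, 0.2, 0.3]
opening: 1.001
grasp_force: 0.0
```

```bash
python3 - <<'E'
from h import *
log()
from fk import *
R=rot(-8,20); rel(G(640,5,35,R),R);rel(G(684,-1,35,R),R)
snap('scene','pre.png')
E
```

```text
t 8.55 [ 0.223  0.989  2.471  3.484  1.527 -1.45 ] [577.2  14.7  39.9] [-3.115 -1.228 -0.168] [0.6 0.2 0.3] 1.0006157321150186 0.0
[0.0013, -0.0085, -0.0123] [0.0831, 0.0029, 0.4025] mag deg 0.7 mm 82.2
[0.0013, -0.0085, -0.0123] [0.1576, 0.0011, 0.6117] mag deg 0.7 mm 126.3
```

View pics/pre.png

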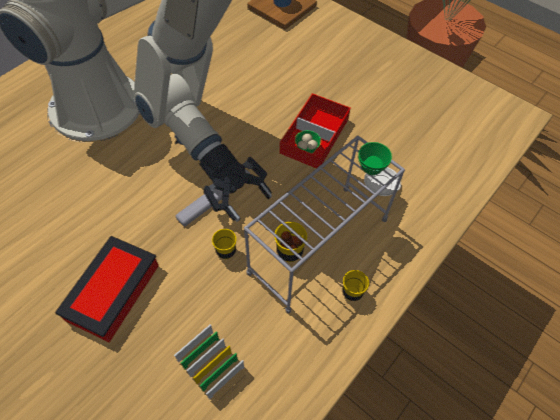

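The gripper is in front of the riser, with its fingers at about (265,190) and (235,213), aimed at the cup at (290,240) and clear of the small cup. I'll approach halfway.

Request:
step_arm:
  moves:
    - [[0, 0, 0], [0.01, 0, 0.08], 1]
    - [[0, 0, 0], [0.02, 0, 0.16], 1]
    - [[0, 0, 0], [0.035, 0, 0.22], 1]
    - [[0, 0, 0], [0.045, 0, 0.28], 1]
    - [[0, 0, 0], [0.045, 0, 0.28], 1]
    - [[0, 0, 0], [0.045, 0, 0.28], 1]

```text
clock: 9.2
eef_pos: [631.0, 6.2, 28.9]
tcp_rot: [-3.116, -1.227, -0.169]
contact_force: [-0.5, 0.6, 0.0]
opening: 0.998
grasp_force: 0.0
```

```bash
python3 - <<'E'
from h import *
log()
from fk import *
R=rot(-8,20); rel(G(684,-1,35,R),R)
E
```

```text
t 9.2 [ 0.16   0.961  2.368  3.429  1.407 -1.505] [631.    6.2  28.9] [-3.116 -1.227 -0.169] [-0.5  0.6  0. ] 0.9980842714416664 0.0
[0.0022, -0.0063, -0.0125] [0.1184, -0.0029, 0.3364] mag deg 0.6 mm 71.3
```

Request:
step_arm:
  moves:
    - [[0, 0, -0.006], [0.03, 0, 0.08], 1]
    - [[0, 0, -0.012], [0.055, -0.001, 0.16], 1]
    - [[0, 0, -0.012], [0.08, -0.002, 0.23], 1]
    - [[0, 0, -0.012], [0.105, -0.003, 0.295], 1]
    - [[0, 0, -0.012], [0.118, -0.003, 0.336], 1]
    - [[0, 0, -0.012], [0.118, -0.003, 0.336], 1]
    - [[0, 0, -0.012], [0.118, -0.003, 0.336], 1]

```text
clock: 9.9
eef_pos: [700.6, -3.2, 27.1]
tcp_rot: [3.139, -1.225, -0.139]
contact_force: [-1.3, -0.2, 0.3]
opening: 1.003
grasp_force: 0.0
```

Request:
step_arm:
  moves:
    - [[0, 0, 0], [0, 0, 0], 0.6]
    - [[0, 0, 0], [0, 0, 0], 0.4]
    - [[0, 0, 0], [0, 0, 0], 0.2]
    - [[0, 0, 0], [0, 0, 0], 0.0]
    - [[0, 0, 0], [0, 0, 0], -0.2]
    - [[0, 0, 0], [0, 0, 0], -0.4]
    - [[0, 0, 0], [0, 0, 0], -0.4]
    - [[0, 0, 0], [0, 0, 0], -0.4]
  squeeze: 25

```text
clock: 10.7
eef_pos: [701.5, -3.3, 27.3]
tcp_rot: [3.14, -1.225, -0.139]
contact_force: [-1.0, -0.1, -1.7]
opening: 0.71
grasp_force: 27.0
```

```bash
python3 - <<'E'
from h import *
log()
E
```

```text
t 10.7 [ 0.106  0.924  2.238  3.387  1.245 -1.566] [701.5  -3.3  27.3] [ 3.14  -1.225 -0.139] [-1.  -0.1 -1.7] 0.7095068116298268 27.042024414986372
```

```bash
python3 - <<'E'
from h import *
from fk import *
s_=telemetry.sense();p0=s_['eef_pos'];R0=Ro.from_euler('xyz',s_['tcp_rot'])
v=lambda d:np.round(R0.inv().apply(d)/200,4).tolist()
print('up25',v([0,0,25]),'back',v([-125,18,25]),v([-125,18,90]))
q=s_['qpos']
for az,x,y,z in((-8,558,17,60),(-8,558,17,125),(15,550,80,125),(40,530,160,125),(70,495,270,125),(100,465,362,125),(100,465,362,105)):
    R=rot(az,20);q=chk(G(x,y,z,R),R,q)
for ph in(40,80,110,130,145):
    R=rot(100,20)*Ro.from_rotvec([0,0,np.radians(ph)]);q=chk(G(467,358,107,R),R,q)
E
```

```text
up25 [0.1176, 0.0001, -0.0423] back [-0.0963, -0.0011, -0.6365] [0.2095, -0.0009, -0.7465]
  ik [ 0.23  0.94  2.49  3.49  1.49 -1.47] 0.0
  ik [ 0.23  0.72  2.53  3.5   1.32 -1.53] 0.0
  ik [ 0.01  0.73  2.54  2.89  1.35 -1.6 ] 0.0
  ik [-0.12  0.7   2.46  2.33  1.23 -1.58] 0.0
  ik [-0.04  0.69  2.27  1.81  1.17 -1.39] 0.0
  ik [ 0.12  0.74  2.    1.38  1.27 -1.15] 0.0
  ik [ 0.12  0.78  2.    1.39  1.26 -1.19] 0.0
  ik [ 0.11  0.78  1.99  1.38  1.27 -0.48] 0.0
  ik [0.11 0.78 1.99 1.38 1.27 0.21] 0.0
  ik [0.11 0.78 1.99 1.38 1.27 0.74] 0.0
  ik [0.11 0.78 1.99 1.38 1.27 1.09] 0.0
  ik [0.11 0.78 1.99 1.38 1.27 1.35] 0.0
```

Request:
step_arm:
  moves:
    - [[0, 0, 0], [0.03, 0, -0.011], -0.4]
    - [[0, 0, 0], [0.075, 0, -0.027], -0.4]
    - [[0, 0, 0], [0.117, 0, -0.042], -0.4]
    - [[0, 0, 0], [0.105, 0, -0.08], -0.4]
    - [[0, 0, 0], [0.085, 0, -0.14], -0.4]
    - [[0, 0, 0], [0.06, 0, -0.22], -0.4]
    - [[0, 0, 0], [0.025, 0, -0.31], -0.4]
    - [[0, 0, 0], [-0.01, -0.001, -0.4], -0.4]

```text
clock: 11.5
eef_pos: [624.6, 7.7, 52.6]
tcp_rot: [3.139, -1.225, -0.139]
contact_force: [-0.6, -0.4, -1.6]
opening: 0.712
grasp_force: 27.3
```

Request:
step_arm:
  moves:
    - [[0, 0, 0], [-0.02, 0, -0.08], -0.4]
    - [[0, 0, 0], [-0.04, 0, -0.14], -0.4]
    - [[0, 0, 0], [-0.06, 0, -0.19], -0.4]
    - [[0, 0, 0], [-0.08, 0, -0.23], -0.4]
    - [[0, 0, 0], [-0.04, 0, -0.255], -0.4]
    - [[0, 0, 0], [0.04, 0, -0.285], -0.4]
    - [[0, 0, 0], [0.12, 0, -0.315], -0.4]
    - [[0, 0, 0], [0.17, 0, -0.33], -0.4]

```text
clock: 12.3
eef_pos: [576.3, 14.7, 108.6]
tcp_rot: [3.141, -1.227, -0.14]
contact_force: [-0.3, 0.1, -1.9]
opening: 0.706
grasp_force: 27.3
```

```bash
cat >> fk.py <<'E'
def path(wps,n,p0=None,R0=None):
    "rows along az,x,y,z (dep 20) from the measured pose"
    from scipy.spatial.transform import Slerp
    s_=telemetry.sense()
    if p0 is None: p0=s_['eef_pos'];R0=Ro.from_euler('xyz',s_['tcp_rot'])
    for az,x,y,z in wps:
        R=rot(az,20);rel(G(x,y,z,R),R,p0,R0)
E
python3 - <<'E'
from h import *
log()
from fk import *
a=np.array([-8,558,17,125]);b=np.array([27,540,120,128])
s_=telemetry.sense();R=Ro.from_euler('xyz',s_['tcp_rot']);print(s_['eef_pos']-19*R.apply([0,0,1]))
path([a+(b-a)*t for t in(.1,.24,.38,.54,.7,.86,1)],0)
snap('scene','carry.png')
E
```

```text
t 12.3 [ 0.224  0.762  2.523  3.493  1.361 -1.519] [576.3  14.7 108.6] [ 3.141 -1.227 -0.14 ] [-0.3  0.1 -1.9] 0.7061221276518254 27.32220735400915
[558.59298726  17.25924068 114.99187762]
[0.0749, -0.0065, -0.0268] [0.0416, -0.0536, -0.0353] mag deg 3.6 mm 15.3
[0.1774, -0.0064, -0.0637] [0.0357, -0.1308, -0.0581] mag deg 8.5 mm 29.5
[0.2798, -0.0064, -0.1007] [0.0296, -0.2079, -0.0815] mag deg 13.4 mm 45.0
[0.3968, -0.0064, -0.143] [0.0223, -0.2958, -0.1089] mag deg 19.0 mm 63.2
[0.5139, -0.0063, -0.1853] [0.0148, -0.3835, -0.1371] mag deg 24.6 mm 81.5
[0.6309, -0.0063, -0.2275] [0.007, -0.4708, -0.166] mag deg 30.2 mm 99.9
[0.7333, -0.0062, -0.2645] [0.0, -0.5468, -0.1919] mag deg 35.1 mm 115.9
```

View pics/carry.png

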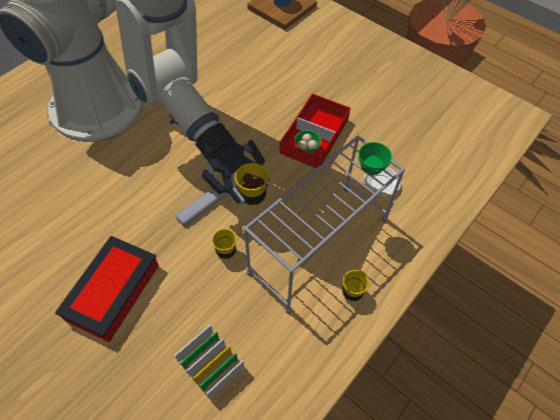

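The cup is held upright with the nuts inside, at about (252,182), clear of the riser. Now I'll swing toward the tier.

Request:
step_arm:
  moves:
    - [[0.075, 0, -0.027], [0.042, -0.054, -0.035], -0.4]
    - [[0.177, 0, -0.064], [0.036, -0.131, -0.058], -0.4]
    - [[0.28, 0, -0.1], [0.03, -0.208, -0.082], -0.4]
    - [[0.397, 0, -0.143], [0.022, -0.296, -0.109], -0.4]
    - [[0.514, 0, -0.185], [0.015, -0.384, -0.137], -0.4]
    - [[0.631, 0, -0.227], [0.007, -0.471, -0.166], -0.4]
    - [[0.733, 0, -0.264], [0, -0.547, -0.192], -0.4]

```text
clock: 13.05
eef_pos: [555.6, 128.4, 120.0]
tcp_rot: [3.138, -1.225, 0.477]
contact_force: [0.3, 0.7, -1.4]
opening: 0.714
grasp_force: 27.5
```

```bash
python3 - <<'E'
from h import *
log()
from fk import *
a=np.array([27,540,120,128]);b=np.array([64,502,240,130])
path([a+(b-a)*t for t in(.14,.28,.43,.58,.72,.86,1)],0)
E
```

```text
t 13.05 [-0.075  0.715  2.518  2.608  1.303 -1.621] [555.6 128.4 120. ] [ 3.138 -1.225  0.477] [ 0.3  0.7 -1.4] 0.7139861747438966 27.452702298760414
[0.1052, -0.0044, -0.0365] [0.0135, -0.0928, 0.0113] mag deg 5.0 mm 18.9
[0.2134, -0.0044, -0.0757] [0.0195, -0.1877, 0.0237] mag deg 10.2 mm 38.0
[0.3294, -0.0043, -0.1177] [0.0257, -0.2892, 0.0361] mag deg 15.7 mm 58.5
[0.4454, -0.0042, -0.1597] [0.0317, -0.3904, 0.0478] mag deg 21.3 mm 78.9
[0.5536, -0.0041, -0.1989] [0.0369, -0.4847, 0.058] mag deg 26.5 mm 97.9
[0.6618, -0.004, -0.2381] [0.042, -0.5786, 0.0676] mag deg 31.7 mm 116.8
[0.7701, -0.0039, -0.2773] [0.0469, -0.6722, 0.0767] mag deg 36.8 mm 135.6
```

Request:
step_arm:
  moves:
    - [[0.105, 0, -0.037], [0.013, -0.093, 0.011], -0.4]
    - [[0.213, 0, -0.076], [0.02, -0.188, 0.024], -0.4]
    - [[0.329, 0, -0.118], [0.026, -0.289, 0.036], -0.4]
    - [[0.445, 0, -0.16], [0.032, -0.39, 0.048], -0.4]
    - [[0.554, 0, -0.199], [0.037, -0.485, 0.058], -0.4]
    - [[0.662, 0, -0.238], [0.042, -0.579, 0.068], -0.4]
    - [[0.77, 0, -0.277], [0.047, -0.672, 0.077], -0.4]

```text
clock: 13.75
eef_pos: [510.5, 256.2, 123.6]
tcp_rot: [3.139, -1.225, 1.12]
contact_force: [0.9, 0.4, -1.7]
opening: 0.709
grasp_force: 27.5
```

```bash
python3 - <<'E'
from h import *
log()
from fk import *
a=np.array([64,502,240,130]);b=np.array([100,460,355,125])
path([a+(b-a)*t for t in(.14,.28,.43,.58,.72,.86,1)],0)
# re-measure bay
for n in('top','scene'):
    imaging.grab_frame(n);print(n,[(np.round(m['xy']).tolist(),np.round(at(n,m['xy'],3)[:2]),round(m['conf'],2)) for m in imaging.mark_of(n,'bay')])
E
```

```text
t 13.75 [-0.094  0.675  2.318  1.876  1.176 -1.421] [510.5 256.2 123.6] [ 3.139 -1.225  1.12 ] [ 0.9  0.4 -1.7] 0.7092556689583692 27.45457721874118
[0.1061, -0.0036, -0.0371] [0.0156, -0.072, 0.055] mag deg 5.1 mm 18.4
[0.2114, -0.0036, -0.0752] [0.0322, -0.1416, 0.1111] mag deg 10.1 mm 36.6
[0.3242, -0.0035, -0.1161] [0.0497, -0.2159, 0.1705] mag deg 15.5 mm 55.9
[0.4371, -0.0034, -0.157] [0.0669, -0.29, 0.2292] mag deg 20.9 mm 75.1
[0.5424, -0.0033, -0.1952] [0.0828, -0.359, 0.2834] mag deg 25.9 mm 93.0
[0.6477, -0.0032, -0.2333] [0.0985, -0.4276, 0.3369] mag deg 31.0 mm 110.6
[0.753, -0.0032, -0.2715] [0.114, -0.4959, 0.3899] mag deg 36.0 mm 128.2
top [([142.0, 262.0], array([503., 353.]), 0.72)]
scene [([211.0, 368.0], array([ 730., -297.]), 0.74), ([321.0, 121.0], array([496., 356.]), 0.66)]
```

Request:
step_arm:
  moves:
    - [[0.106, 0, -0.037], [0.016, -0.072, 0.055], -0.4]
    - [[0.211, 0, -0.075], [0.032, -0.142, 0.111], -0.4]
    - [[0.324, 0, -0.116], [0.05, -0.216, 0.17], -0.4]
    - [[0.437, 0, -0.157], [0.067, -0.29, 0.229], -0.4]
    - [[0.542, 0, -0.195], [0.083, -0.359, 0.283], -0.4]
    - [[0.648, 0, -0.233], [0.098, -0.428, 0.337], -0.4]
    - [[0.753, 0, -0.271], [0.114, -0.496, 0.39], -0.4]
    - [[0.753, 0, -0.271], [0.114, -0.496, 0.39], -0.4]

```text
clock: 14.75
eef_pos: [457.7, 373.7, 118.5]
tcp_rot: [3.138, -1.226, 1.747]
contact_force: [0.4, -0.1, -1.8]
opening: 0.712
grasp_force: 27.9
```

```bash
cat > pour.py <<'E'
from fk import *
def pose(ph,Rb,lipxy,zmin=92,ztop=58):
    "tool pose with roll ph from upright Rb, lip kept over lipxy"
    u0=Rb.inv().apply([0,0,1]); R=Rb*Ro.from_rotvec([0,0,np.radians(ph)]); u=R.apply(u0)
    w=np.array([0,0,-1])+u*u[2]; w/=np.linalg.norm(w); lip=47*u+35*w
    g=np.r_[np.array(lipxy)-lip[:2],max(zmin,ztop-lip[2])]
    return g+19*R.apply([0,0,1]),R,g,lip,np.degrees(np.arccos(u[2]))
E
python3 - <<'E'
from h import *
log()
from pour import *
s_=telemetry.sense();p0=s_['eef_pos'];R0=Ro.from_euler('xyz',s_['tcp_rot'])
Rb=rot(100,20)
for ph in(10,25,35,45,60,80,100,115,130,145):
    p,R,g,lip,th=pose(ph,Rb,(495,357));print(ph,round(th),np.round(g),np.round(lip))
    if ph<50:rel(p,R,p0,R0)
snap('top','over.png')
E
```

```text
t 14.75 [ 0.106  0.739  2.013  1.375  1.277 -1.165] [457.7 373.7 118.5] [ 3.138 -1.226  1.747] [ 0.4 -0.1 -1.8] 0.711725111892122 27.938270280137658
10 9 [453. 351.  92.] [42.  6. 41.]
[0.0021, -0.0053, 0.2229] [-0.1618, -0.042, 0.0377] mag deg 10.0 mm 34.3
25 23 [444. 352.  92.] [51.  5. 29.]
[0.0014, -0.0055, 0.5563] [-0.1574, -0.0845, 0.0498] mag deg 25.0 mm 37.1
35 33 [440. 353.  92.] [55.  4. 21.]
[0.001, -0.0057, 0.7785] [-0.154, -0.104, 0.0593] mag deg 35.0 mm 39.0
45 42 [438. 355.  92.] [57.  2. 11.]
[0.0005, -0.0058, 1.0007] [-0.1503, -0.1158, 0.0696] mag deg 45.0 mm 40.4
60 56 [436. 358.  92.] [59. -1. -3.]
80 74 [441. 363.  92.] [ 54.  -6. -21.]
100 92 [450. 367.  95.] [ 45. -10. -37.]
115 105 [460. 368. 104.] [ 35. -11. -46.]
130 117 [472. 369. 110.] [ 23. -12. -52.]
145 127 [482. 367. 114.] [ 13. -10. -56.]
```

View pics/over.png

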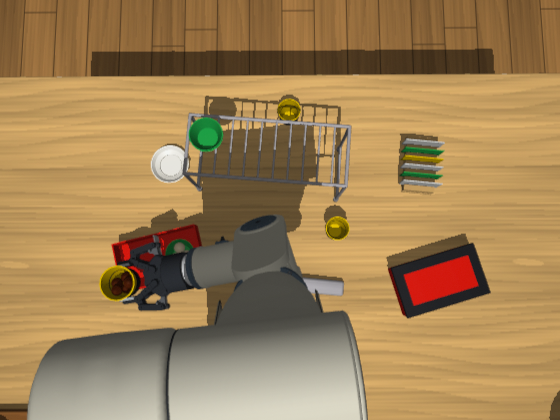

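The top view shows the full cup above the tier's open end at (119,284), with parallax from its height. The arm is clear of everything. Next I'll start the pour, keeping the lip over the bay.

```bash
python3 - <<'E'
from pour import *
print(at('top',(119,284),172))
s_=telemetry.sense();p0=s_['eef_pos'];R0=Ro.from_euler('xyz',s_['tcp_rot'])
Rb=rot(100,20);L_=(494,357)
for ph in(5,11,17,23,29,35,40,44):
    p,R,g,lip,th=pose(ph,Rb,L_,102,64); f=min(1,ph/23); rel(p0+(p-p0)*f,R,p0,R0)
print('next')
p0,R0=pose(44,Rb,L_,102,64)[:2]
for ph in(49,54,59,64,69,74,79,84): p,R=pose(ph,Rb,L_,102,64)[:2]; rel(p,R,p0,R0)
E
```

```text
[457.03005411 350.50942119 172.        ]
[0.005, -0.0049, 0.1095] [-0.0247, -0.0059, 0.0046] mag deg 4.9 mm 5.2
[0.0047, -0.0051, 0.2428] [-0.0536, -0.0227, 0.012] mag deg 10.9 mm 11.9
[0.0044, -0.0054, 0.3762] [-0.0817, -0.0487, 0.0218] mag deg 16.9 mm 19.5
[0.0042, -0.0056, 0.5095] [-0.1087, -0.082, 0.0345] mag deg 22.9 mm 28.1
[0.0039, -0.0059, 0.6428] [-0.1068, -0.0955, 0.04] mag deg 28.9 mm 29.7
[0.0036, -0.0061, 0.7762] [-0.1047, -0.1063, 0.0458] mag deg 34.9 mm 31.2
[0.0033, -0.0063, 0.8873] [-0.1028, -0.1132, 0.0509] mag deg 39.9 mm 32.2
[0.0031, -0.0064, 0.9762] [-0.1014, -0.1172, 0.055] mag deg 43.9 mm 32.9
next
[-0.0, -0.0, 0.1111] [-0.0009, -0.0037, 0.0052] mag deg 5.0 mm 1.3
[-0.0, 0.0, 0.2222] [-0.0004, -0.0059, 0.0104] mag deg 10.0 mm 2.4
[-0.0, 0.0, 0.3333] [0.0014, -0.0066, 0.0154] mag deg 15.0 mm 3.4
[-0.0, -0.0, 0.4444] [0.0047, -0.0058, 0.0203] mag deg 20.0 mm 4.3
[0.0, 0.0, 0.5556] [0.0092, -0.0036, 0.025] mag deg 25.0 mm 5.4
[0.0, 0.0, 0.6667] [0.0149, 0.0001, 0.0293] mag deg 30.0 mm 6.6
[-0.0, -0.0, 0.7778] [0.0219, 0.0052, 0.0333] mag deg 35.0 mm 8.0
[0.0, 0.0, 0.8889] [0.0299, 0.0117, 0.0368] mag deg 40.0 mm 9.8
```

Request:
step_arm:
  moves:
    - [[0, 0, 0.11], [-0.025, -0.006, 0.005], -0.4]
    - [[0, 0, 0.243], [-0.054, -0.023, 0.012], -0.4]
    - [[0, 0, 0.376], [-0.082, -0.049, 0.022], -0.4]
    - [[0, 0, 0.51], [-0.109, -0.082, 0.034], -0.4]
    - [[0, 0, 0.643], [-0.107, -0.095, 0.04], -0.4]
    - [[0, 0, 0.776], [-0.105, -0.106, 0.046], -0.4]
    - [[0, 0, 0.887], [-0.103, -0.113, 0.051], -0.4]
    - [[0, 0, 0.976], [-0.101, -0.117, 0.055], -0.4]

```text
clock: 15.6
eef_pos: [433.2, 371.1, 95.6]
tcp_rot: [-2.048, -0.74, 0.503]
contact_force: [1.1, -0.8, -1.5]
opening: 0.708
grasp_force: 28.0
```

Request:
step_arm:
  moves:
    - [[0, 0, 0.08], [-0.001, -0.003, 0.004], -0.4]
    - [[0, 0, 0.16], [-0.001, -0.005, 0.008], -0.4]
    - [[0, 0, 0.24], [0, -0.006, 0.011], -0.4]
    - [[0, 0, 0.32], [0.001, -0.006, 0.015], -0.4]
    - [[0, 0, 0.4], [0.003, -0.006, 0.018], -0.4]
    - [[0, 0, 0.48], [0.006, -0.005, 0.022], -0.4]
    - [[0, 0, 0.56], [0.009, -0.003, 0.025], -0.4]
    - [[0, 0, 0.62], [0.012, -0.001, 0.027], -0.4]

```text
clock: 16.4
eef_pos: [434.0, 377.0, 95.6]
tcp_rot: [-1.933, -0.294, 0.277]
contact_force: [0.5, 0.9, -2.5]
opening: 0.71
grasp_force: 28.0
```

```bash
python3 - <<'E'
from h import *
log()
from pour import *
im=snap('scene','p1.png'); a=im[70:230,170:400]; cv2.imwrite('pics/p1c.png',cv2.resize(a,None,fx=3,fy=3)[...,::-1])
Rb=rot(100,20);L_=(494,357)
s_=telemetry.sense();p0=s_['eef_pos'];R0=Ro.from_euler('xyz',s_['tcp_rot'])
p,R=pose(72,Rb,L_,102,64)[:2];rel(p,R,p0,R0)
for ph in(76,80,84,88,92,96,100,104,108,110): p,R=pose(ph,Rb,L_,102,64)[:2]; rel(p,R,p0,R0)
E
```

```text
t 16.4 [0.118 0.773 2.059 1.415 1.257 0.011] [434.  377.   95.6] [-1.933 -0.294  0.277] [ 0.5  0.9 -2.5] 0.7098509972509551 27.997079947963357
[-0.0014, -0.009, -0.0067] [0.0018, -0.0015, 0.0069] mag deg 0.5 mm 1.5
[-0.0017, -0.009, 0.0822] [0.008, -0.0008, 0.0102] mag deg 3.7 mm 2.6
[-0.0021, -0.0089, 0.1711] [0.0152, 0.0004, 0.0134] mag deg 7.7 mm 4.0
[-0.0024, -0.0089, 0.2599] [0.0234, 0.0019, 0.0162] mag deg 11.7 mm 5.7
[-0.0027, -0.0088, 0.3488] [0.0326, 0.0039, 0.0187] mag deg 15.7 mm 7.5
[-0.003, -0.0087, 0.4377] [0.0426, 0.0064, 0.0208] mag deg 19.7 mm 9.6
[-0.0033, -0.0086, 0.5266] [0.0535, 0.0092, 0.0226] mag deg 23.7 mm 11.8
[-0.0036, -0.0085, 0.6155] [0.0651, 0.0125, 0.0238] mag deg 27.7 mm 14.1
[-0.0039, -0.0084, 0.7044] [0.0794, 0.01, 0.0223] mag deg 31.7 mm 16.6
[-0.0042, -0.0083, 0.7933] [0.0959, 0.0027, 0.0183] mag deg 35.7 mm 19.5
[-0.0044, -0.0082, 0.8377] [0.1042, -0.0005, 0.0163] mag deg 37.7 mm 21.1
```

View pics/p1c.png

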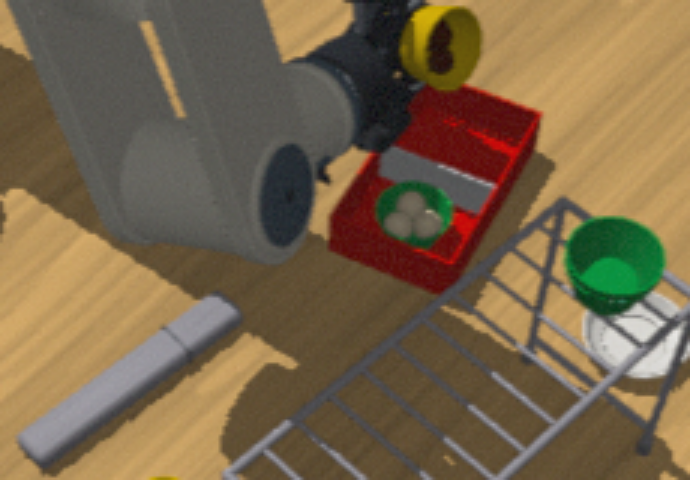

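The crop shows the cup tilted with its mouth at crop (440,45), all nuts still inside, and the bay empty below it. I'll check the lip position.

```bash
python3 - <<'E'
from h import *
print(at('scene',(170+455/3,70+88/3),86), proj('scene',(494,357,86)),proj('scene',(504,351,3)))
E
```

```text
[492.66075886 351.23370149  86.        ] [323.48372105  98.34673778] [322.20407945 123.94859338]
```

Request:
step_arm:
  moves:
    - [[0, 0, 0.06], [0.006, 0, 0.003], -0.4]
    - [[0, 0, 0.12], [0.011, 0, 0.006], -0.4]
    - [[0, 0, 0.18], [0.016, 0.001, 0.008], -0.4]
    - [[0, 0, 0.24], [0.022, 0.002, 0.01], -0.4]
    - [[0, 0, 0.3], [0.028, 0.003, 0.012], -0.4]
    - [[0, 0, 0.36], [0.034, 0.004, 0.014], -0.4]
    - [[0, 0, 0.42], [0.041, 0.006, 0.015], -0.4]
    - [[0, 0, 0.48], [0.048, 0.008, 0.016], -0.4]

```text
clock: 17.25
eef_pos: [442.9, 382.2, 95.9]
tcp_rot: [-1.917, 0.058, 0.147]
contact_force: [-0.3, -0.4, -1.7]
opening: 0.711
grasp_force: 28.0
```

```bash
python3 - <<'E'
from h import *
log()
from pour import *
im=snap('scene','p2.png'); a=im[70:230,200:400]; cv2.imwrite('pics/p2c.png',cv2.resize(a,None,fx=3,fy=3)[...,::-1])
Rb=rot(100,20);L_=(494,357)
s_=telemetry.sense();p0=s_['eef_pos'];R0=Ro.from_euler('xyz',s_['tcp_rot'])
for ph in(96,100,104,108,112,116,120,125,130): p,R,g,l,th=pose(ph,Rb,L_,102,64);print(ph,round(th)); rel(p,R,p0,R0)
E
```

```text
t 17.25 [0.126 0.777 2.039 1.416 1.257 0.405] [442.9 382.2  95.9] [-1.917  0.058  0.147] [-0.3 -0.4 -1.7] 0.7105775674873308 28.017559060826898
96 89
[-0.0048, -0.0071, 0.0488] [0.0044, -0.0003, 0.006] mag deg 2.2 mm 1.5
100 92
[-0.005, -0.007, 0.1377] [0.0164, -0.0016, 0.0073] mag deg 6.2 mm 3.6
104 96
[-0.0053, -0.0068, 0.2266] [0.0287, -0.0091, 0.0057] mag deg 10.2 mm 6.1
108 99
[-0.0055, -0.0066, 0.3155] [0.0414, -0.0219, 0.0018] mag deg 14.2 mm 9.4
112 102
[-0.0058, -0.0064, 0.4044] [0.0546, -0.0337, -0.0024] mag deg 18.2 mm 12.8
116 106
[-0.006, -0.0062, 0.4933] [0.0683, -0.0445, -0.0069] mag deg 22.2 mm 16.4
120 109
[-0.0062, -0.006, 0.5821] [0.0824, -0.0541, -0.0117] mag deg 26.2 mm 19.8
125 113
[-0.0065, -0.0058, 0.6933] [0.1002, -0.0646, -0.018] mag deg 31.2 mm 24.1
130 117
[-0.0068, -0.0055, 0.8044] [0.1181, -0.0733, -0.0248] mag deg 36.2 mm 28.2
```

View pics/p2c.png

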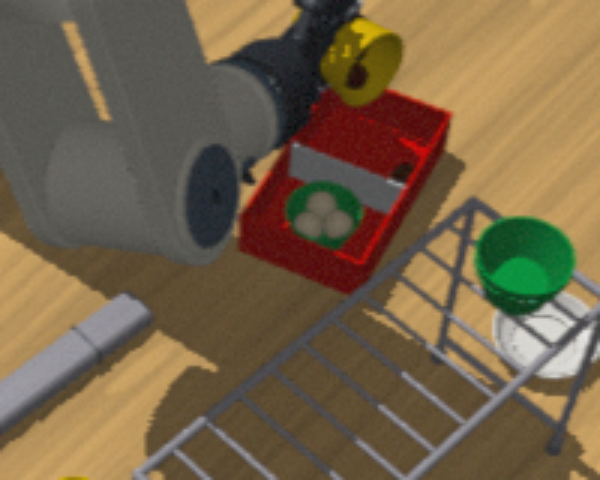

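Nuts have started landing: a dark one in the bay at crop (402,172), and at least one still in the cup at (357,77). I'll keep tilting.

Request:
step_arm:
  moves:
    - [[0, 0, 0.08], [0.008, -0.001, 0.006], -0.4]
    - [[0, 0, 0.16], [0.018, -0.003, 0.006], -0.4]
    - [[0, 0, 0.24], [0.03, -0.011, 0.005], -0.4]
    - [[0, 0, 0.33], [0.043, -0.023, 0.001], -0.4]
    - [[0, 0, 0.43], [0.058, -0.037, -0.004], -0.4]
    - [[0, 0, 0.54], [0.075, -0.05, -0.009], -0.4]
    - [[0, 0, 0.66], [0.095, -0.061, -0.016], -0.4]
    - [[0, 0, 0.8], [0.117, -0.073, -0.024], -0.4]

```text
clock: 18.1
eef_pos: [466.8, 386.4, 109.9]
tcp_rot: [-2.008, 0.643, -0.104]
contact_force: [-0.7, 0.8, -1.0]
opening: 0.71
grasp_force: 28.0
```

```bash
python3 - <<'E'
from h import *
log()
from pour import *
Rb=rot(100,20);L_=(494,357)
s_=telemetry.sense();p0=s_['eef_pos'];R0=Ro.from_euler('xyz',s_['tcp_rot'])
for ph in(130,136,142,150): p,R,g,l,th=pose(ph,Rb,L_,102,64);print(ph,round(th)); rel(p,R,p0,R0)
E
```

```text
t 18.1 [0.128 0.761 1.991 1.397 1.267 1.101] [466.8 386.4 109.9] [-2.008  0.643 -0.104] [-0.7  0.8 -1. ] 0.7104216073945004 28.00357106141746
130 117
[-0.0074, -0.0022, 0.0064] [0.0026, -0.0013, -0.0016] mag deg 0.5 mm 0.7
136 121
[-0.0075, -0.0018, 0.1397] [0.0149, -0.0201, -0.0105] mag deg 6.3 mm 5.4
142 125
[-0.0076, -0.0014, 0.2731] [0.0276, -0.0363, -0.02] mag deg 12.3 mm 10.0
150 130
[-0.0077, -0.0009, 0.4509] [0.0443, -0.0532, -0.0334] mag deg 20.3 mm 15.4
```

Request:
step_arm:
  moves:
    - [[0, 0, 0.14], [0.015, -0.02, -0.01], -0.4]
    - [[0, 0, 0.27], [0.028, -0.036, -0.02], -0.4]
    - [[0, 0, 0.45], [0.044, -0.053, -0.033], -0.4]
    - [[0, 0, 0.45], [0.044, -0.053, -0.033], -0.4]
    - [[0, 0, 0.45], [0.044, -0.053, -0.033], -0.4]
    - [[0, 0, 0.45], [0.044, -0.053, -0.033], -0.4]
    - [[0, 0, 0.45], [0.044, -0.053, -0.033], -0.4]

```text
clock: 18.8
eef_pos: [481.0, 384.0, 114.5]
tcp_rot: [-2.189, 0.946, -0.352]
contact_force: [0.0, -0.3, -0.4]
opening: 0.71
grasp_force: 28.0
```

```bash
python3 - <<'E'
from h import *
log()
from pour import *
im=snap('scene','p3.png'); a=im[60:200,240:400]; a=cv2.resize(a,None,fx=3.5,fy=3.5,interpolation=cv2.INTER_CUBIC)
b=cv2.resize(snap('top','p3t.png')[210:320,90:220],None,fx=1.75,fy=4.4)[:490] if 0 else None
cv2.imwrite('pics/p3c.png',a[...,::-1])
print([m['conf'] for m in imaging.recognise('scene','nut0')],[np.round(m['extent']) for m in imaging.recognise('scene','nut0')])
# unroll pose: raise to z=150, upright
Rb=rot(100,20)
s_=telemetry.sense();p0=s_['eef_pos'];R0=Ro.from_euler('xyz',s_['tcp_rot']); print(s_['eef_pos']-19*R0.apply([0,0,1]))
for dph,dz in((-15,12),(-30,25),(-44,40)):
    R=R0*Ro.from_rotvec([0,0,np.radians(dph)]); rel(p0+[0,0,dz],R,p0,R0)
E
```

```text
t 18.8 [0.12  0.76  1.961 1.379 1.277 1.48 ] [481.  384.  114.5] [-2.189  0.946 -0.352] [ 0.  -0.3 -0.4] 0.709878571072313 27.985739232972264
[0.53] [array([317., 118.,  10.,  10.])]
[484.18416352 366.54504531 121.02506918]
[0.0, -0.0, -0.3333] [-0.0487, -0.0285, -0.0204] mag deg 15.0 mm 12.0
[0.0, -0.0, -0.6667] [-0.1014, -0.0595, -0.0424] mag deg 30.0 mm 25.0
[0.0, -0.0, -0.9778] [-0.1623, -0.0952, -0.0678] mag deg 44.0 mm 40.0
```

View pics/p3c.png

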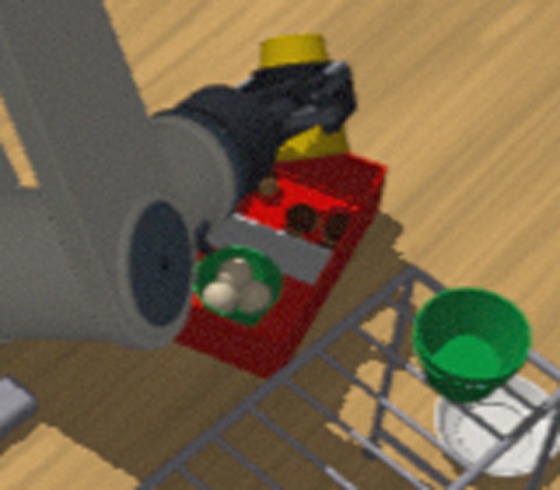

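The crop shows the cup nearly inverted over the bay, with several chestnuts inside at crop (270,186), (300,218) and (335,225), and nothing on the counter. I'll roll back while rising.

Request:
step_arm:
  moves:
    - [[0, 0, -0.08], [-0.035, -0.02, -0.015], -0.4]
    - [[0, 0, -0.18], [-0.07, -0.04, -0.03], -0.4]
    - [[0, 0, -0.33], [-0.11, -0.065, -0.047], -0.4]
    - [[0, 0, -0.5], [-0.15, -0.088, -0.062], -0.4]
    - [[0, 0, -0.67], [-0.18, -0.106, -0.075], -0.4]
    - [[0, 0, -0.84], [-0.2, -0.118, -0.084], -0.4]
    - [[0, 0, -0.98], [-0.21, -0.124, -0.088], -0.4]

```text
clock: 19.65
eef_pos: [481.5, 384.2, 167.0]
tcp_rot: [-1.928, 0.249, 0.08]
contact_force: [-0.3, -0.8, -1.6]
opening: 0.714
grasp_force: 28.0
```

Request:
step_arm:
  moves:
    - [[0, 0, -0.17], [0, 0, 0], -0.4]
    - [[0, 0, -0.34], [0, 0, 0], -0.4]
    - [[0, 0, -0.51], [0, 0, 0], -0.4]
    - [[0, 0, -0.68], [0, 0, 0], -0.4]
    - [[0, 0, -0.85], [0, 0, 0], -0.4]
    - [[0, 0, -0.98], [0, 0, 0], -0.4]
    - [[0, 0, -0.98], [0, 0, 0], -0.4]

```text
clock: 20.35
eef_pos: [481.3, 384.2, 166.4]
tcp_rot: [-1.961, -0.468, 0.355]
contact_force: [0.1, 0.2, -2.1]
opening: 0.712
grasp_force: 28.0
```

```bash
python3 - <<'E'
from h import *
log()
from fk import *
s_=telemetry.sense();p0=s_['eef_pos'];R0=Ro.from_euler('xyz',s_['tcp_rot']);g=s_['eef_pos']-19*R0.apply([0,0,1]);print(g)
R=rot(100,20); 
rel(G(*g,R),R)
print([(np.round(m['extent']),round(m['conf'],2)) for m in imaging.recognise('scene','nut0')])
im=snap('scene','p4.png'); cv2.imwrite('pics/p4c.png',cv2.resize(im[60:200,240:400],None,fx=3.5,fy=3.5,interpolation=cv2.INTER_CUBIC)[...,::-1])
E
```

```text
t 20.35 [0.121 0.662 1.967 1.353 1.295 0.034] [481.3 384.2 166.4] [-1.961 -0.468  0.355] [ 0.1  0.2 -2.1] 0.7123139999299897 28.005477832630277
[484.3746969  366.61116721 172.8561303 ]
[0.0012, -0.0053, -1.3648] [-0.0004, 0.0001, -0.0] mag deg 61.4 mm 0.1
[(array([317., 118.,  10.,  10.]), 0.53)]
```

Request:
step_arm:
  moves:
    - [[0, 0, -0.17], [0, 0, 0], -0.4]
    - [[0, 0, -0.34], [0, 0, 0], -0.4]
    - [[0, 0, -0.51], [0, 0, 0], -0.4]
    - [[0, 0, -0.68], [0, 0, 0], -0.4]
    - [[0, 0, -0.85], [0, 0, 0], -0.4]
    - [[0, 0, -0.98], [0, 0, 0], -0.4]

```text
clock: 21.05
eef_pos: [481.4, 384.2, 166.4]
tcp_rot: [-2.454, -1.116, 1.002]
contact_force: [0.1, 0.5, -1.4]
opening: 0.713
grasp_force: 28.0
```

Request:
step_arm:
  moves:
    - [[0, 0, -0.17], [0, 0, 0], -0.4]
    - [[0, 0, -0.34], [0, 0, 0], -0.4]
    - [[0, 0, -0.385], [0, 0, 0], -0.4]
    - [[0, 0, -0.385], [0, 0, 0], -0.4]

```text
clock: 21.45
eef_pos: [481.4, 384.1, 166.4]
tcp_rot: [-3.135, -1.225, 1.735]
contact_force: [-0.4, -0.6, -1.0]
opening: 0.713
grasp_force: 28.0
```

```bash
python3 - <<'E'
from h import *
log()
from fk import *
s_=telemetry.sense();R0=Ro.from_euler('xyz',s_['tcp_rot']);g=s_['eef_pos']-19*R0.apply([0,0,1]);print(g)
a=np.r_[100,g];b=np.array([64,515,250,150])
path([a+(b-a)*t for t in(.1,.22,.37,.52,.68,.84,1)],0)
im=snap('scene','p5.png');A=cv2.resize(im[60:200,240:400],None,fx=2.5,fy=2.5,interpolation=cv2.INTER_CUBIC)
im=snap('top','p5t.png');B=cv2.resize(im[180:320,80:240],None,fx=2.5,fy=2.5,interpolation=cv2.INTER_CUBIC)
cv2.imwrite('pics/p5c.png',np.hstack([A,B])[...,::-1])
print([(np.round(m['extent']),round(m['conf'],2)) for m in imaging.recognise('top','nut0')])
E
```

```text
t 21.45 [ 0.121  0.662  1.967  1.353  1.295 -1.034] [481.4 384.1 166.4] [-3.135 -1.225  1.735] [-0.4 -0.6 -1. ] 0.7126113458800103 27.966180201619864
[484.4953789  366.535692   172.87844293]
[-0.0714, -0.0036, 0.0227] [-0.0314, 0.0105, -0.0527] mag deg 3.4 mm 12.5
[-0.1617, -0.0035, 0.0554] [-0.069, 0.0234, -0.1164] mag deg 7.7 mm 27.5
[-0.2745, -0.0034, 0.0963] [-0.1161, 0.0394, -0.1967] mag deg 13.1 mm 46.4
[-0.3873, -0.0032, 0.1372] [-0.1635, 0.0553, -0.2777] mag deg 18.5 mm 65.4
[-0.5076, -0.003, 0.1808] [-0.2144, 0.0719, -0.3649] mag deg 24.2 mm 85.9
[-0.628, -0.0029, 0.2244] [-0.2656, 0.0882, -0.4529] mag deg 30.0 mm 106.5
[-0.7483, -0.0027, 0.2681] [-0.317, 0.104, -0.5416] mag deg 35.8 mm 127.2
[]
```

View pics/p5c.png

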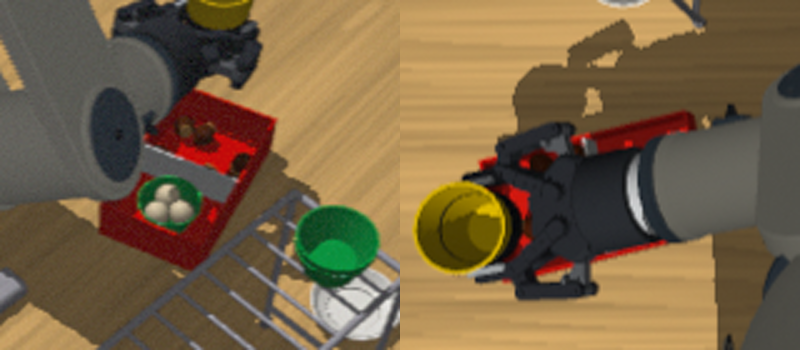

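The left half shows nuts in the bay at (195,130) and (240,163), and the right half shows the cup empty at (460,228). I'll carry it back.

Request:
step_arm:
  moves:
    - [[-0.071, 0, 0.023], [-0.031, 0.01, -0.053], -0.4]
    - [[-0.162, 0, 0.055], [-0.069, 0.023, -0.116], -0.4]
    - [[-0.274, 0, 0.096], [-0.116, 0.039, -0.197], -0.4]
    - [[-0.387, 0, 0.137], [-0.163, 0.055, -0.278], -0.4]
    - [[-0.508, 0, 0.181], [-0.214, 0.072, -0.365], -0.4]
    - [[-0.628, 0, 0.224], [-0.266, 0.088, -0.453], -0.4]
    - [[-0.748, 0, 0.268], [-0.317, 0.104, -0.542], -0.4]

```text
clock: 22.3
eef_pos: [523.4, 264.8, 143.5]
tcp_rot: [-3.14, -1.224, 1.111]
contact_force: [0.1, -0.2, -1.2]
opening: 0.709
grasp_force: 28.0
```

```bash
python3 - <<'E'
from h import *
log()
from fk import *
a=np.array([64,515,250,150]);b=np.array([27,540,120,130])
path([a+(b-a)*t for t in(.14,.28,.43,.58,.72,.86,1)],0)
print('next'); R=rot(27,20)
a=b;b=np.array([-8,558,17,80])
path([a+(b-a)*t for t in(.14,.28,.43,.58,.72,.86,1)],0,G(540,120,130,R),R)
E
```

```text
t 22.3 [-0.068  0.624  2.3    1.878  1.149 -1.349] [523.4 264.8 143.5] [-3.14  -1.224  1.111] [ 0.1 -0.2 -1.2] 0.7089775768628455 27.97683904878795
[-0.103, -0.0032, 0.0366] [-0.0369, 0.0588, -0.061] mag deg 4.9 mm 18.5
[-0.2113, -0.0032, 0.0758] [-0.0754, 0.1227, -0.1268] mag deg 10.1 mm 38.4
[-0.3272, -0.0031, 0.1179] [-0.117, 0.1911, -0.1979] mag deg 15.7 mm 59.8
[-0.4432, -0.0031, 0.1599] [-0.1589, 0.2593, -0.2699] mag deg 21.2 mm 81.3
[-0.5514, -0.003, 0.1992] [-0.1983, 0.3226, -0.3377] mag deg 26.4 mm 101.5
[-0.6596, -0.003, 0.2384] [-0.2378, 0.3857, -0.4061] mag deg 31.6 mm 121.7
[-0.7678, -0.0029, 0.2776] [-0.2776, 0.4483, -0.4751] mag deg 36.7 mm 141.9
next
[-0.1023, 0.0, 0.0372] [-0.0404, 0.0776, -0.0085] mag deg 4.9 mm 17.6
[-0.2046, 0.0, 0.0745] [-0.0809, 0.1551, -0.0177] mag deg 9.8 mm 35.2
[-0.3143, 0.0, 0.1144] [-0.1247, 0.2381, -0.0282] mag deg 15.0 mm 54.0
[-0.4239, 0.0, 0.1543] [-0.1686, 0.3208, -0.0393] mag deg 20.3 mm 72.9
[-0.5262, 0.0, 0.1915] [-0.2099, 0.3978, -0.0504] mag deg 25.2 mm 90.5
[-0.6285, -0.0, 0.2288] [-0.2513, 0.4745, -0.0619] mag deg 30.1 mm 108.1
[-0.7309, 0.0, 0.266] [-0.293, 0.5509, -0.074] mag deg 35.0 mm 125.7
```

Request:
step_arm:
  moves:
    - [[-0.103, 0, 0.037], [-0.037, 0.059, -0.061], -0.4]
    - [[-0.211, 0, 0.076], [-0.075, 0.123, -0.127], -0.4]
    - [[-0.327, 0, 0.118], [-0.117, 0.191, -0.198], -0.4]
    - [[-0.443, 0, 0.16], [-0.159, 0.259, -0.27], -0.4]
    - [[-0.551, 0, 0.199], [-0.198, 0.323, -0.338], -0.4]
    - [[-0.66, 0, 0.238], [-0.238, 0.386, -0.406], -0.4]
    - [[-0.768, 0, 0.278], [-0.278, 0.448, -0.475], -0.4]

```text
clock: 23.0
eef_pos: [556.5, 128.1, 123.5]
tcp_rot: [-3.138, -1.225, 0.468]
contact_force: [0.2, -0.2, -1.5]
opening: 0.708
grasp_force: 28.0
```

Request:
step_arm:
  moves:
    - [[-0.102, 0, 0.037], [-0.04, 0.078, -0.008], -0.4]
    - [[-0.205, 0, 0.075], [-0.081, 0.155, -0.018], -0.4]
    - [[-0.314, 0, 0.114], [-0.125, 0.238, -0.028], -0.4]
    - [[-0.424, 0, 0.154], [-0.169, 0.321, -0.039], -0.4]
    - [[-0.526, 0, 0.191], [-0.21, 0.398, -0.05], -0.4]
    - [[-0.628, 0, 0.229], [-0.251, 0.474, -0.062], -0.4]
    - [[-0.731, 0, 0.266], [-0.293, 0.551, -0.074], -0.4]
    - [[-0.731, 0, 0.266], [-0.293, 0.551, -0.074], -0.4]

```text
clock: 23.8
eef_pos: [577.3, 16.8, 72.9]
tcp_rot: [-3.132, -1.224, -0.144]
contact_force: [0.1, 1.1, -1.6]
opening: 0.706
grasp_force: 28.0
```

```bash
python3 - <<'E'
from h import *
log()
from fk import *
R=rot(-8,20)
for w in((558,17,80),(600,11,60),(640,5,50),(684,-1,50),(684,-1,40),(684,-1,34)): print(w);rel(G(*w,R),R)
E
```

```text
t 23.8 [ 0.223  0.88   2.499  3.479  1.448 -1.484] [577.3  16.8  72.9] [-3.132 -1.224 -0.144] [ 0.1  1.1 -1.6] 0.7061705689329516 27.978195240721107
(558, 17, 80)
[-0.0065, -0.0035, -0.002] [0.0007, 0.0121, -0.007] mag deg 0.3 mm 2.8
(600, 11, 60)
[-0.0065, -0.0035, -0.002] [-0.0213, 0.0139, 0.2265] mag deg 0.3 mm 45.6
(640, 5, 50)
[-0.0065, -0.0035, -0.002] [0.0003, 0.0168, 0.4337] mag deg 0.3 mm 86.8
(684, -1, 50)
[-0.0065, -0.0035, -0.002] [0.0757, 0.0168, 0.6425] mag deg 0.3 mm 129.4
(684, -1, 40)
[-0.0065, -0.0035, -0.002] [0.0286, 0.0169, 0.6595] mag deg 0.3 mm 132.1
(684, -1, 34)
[-0.0065, -0.0035, -0.002] [0.0004, 0.017, 0.6697] mag deg 0.3 mm 134.0
```

Request:
step_arm:
  moves:
    - [[0, 0, 0], [-0.011, 0.007, 0.11], -0.4]
    - [[0, 0, 0], [-0.021, 0.014, 0.226], -0.4]
    - [[0, 0, 0], [-0.01, 0.016, 0.33], -0.4]
    - [[0, 0, 0], [0, 0.017, 0.434], -0.4]
    - [[0, 0, 0], [0.038, 0.017, 0.54], -0.4]
    - [[0, 0, 0], [0.076, 0.017, 0.642], -0.4]
    - [[0, 0, 0], [0.092, 0.017, 0.69], -0.4]
    - [[0, 0, 0], [0.092, 0.017, 0.69], -0.4]

```text
clock: 24.6
eef_pos: [712.0, -5.9, 44.8]
tcp_rot: [-3.135, -1.226, -0.141]
contact_force: [-0.1, -1.1, -1.3]
opening: 0.711
grasp_force: 28.0
```

```bash
python3 - <<'E'
from h import *
log()
from fk import *
s_=telemetry.sense();R=Ro.from_euler('xyz',s_['tcp_rot']);print(s_['eef_pos']-19*R.apply([0,0,1]),R.inv().apply([0,0,-10])/200)
E
```

```text
t 24.6 [ 0.09   0.879  2.232  3.368  1.197 -1.576] [712.   -5.9  44.8] [-3.135 -1.226 -0.141] [-0.1 -1.1 -1.3] 0.7111860780545721 27.97861324623227
[694.30076996  -3.55903585  51.2381795 ] [-0.04706446  0.00011838  0.01687965]
```

Request:
step_arm:
  moves:
    - [[0, 0, 0], [-0.02, 0, 0.007], -0.4]
    - [[0, 0, 0], [-0.04, 0, 0.014], -0.4]
    - [[0, 0, 0], [-0.056, 0, 0.02], -0.4]
    - [[0, 0, 0], [-0.066, 0, 0.0235], -0.4]
    - [[0, 0, 0], [-0.074, 0, 0.0265], -0.4]
    - [[0, 0, 0], [-0.077, 0, 0.0277], -0.4]
    - [[0, 0, 0], [-0.0795, 0, 0.0285], -0.4]
    - [[0, 0, 0], [-0.0795, 0, 0.0285], -0.4]

```text
clock: 25.4
eef_pos: [711.1, -5.4, 27.2]
tcp_rot: [-3.136, -1.225, -0.14]
contact_force: [-1.9, 0.1, 0.4]
opening: 0.712
grasp_force: 28.0
```

```bash
python3 - <<'E'
from h import *
log()
snap('scene','place.png')
E
```

```text
t 25.4 [ 0.092  0.921  2.222  3.367  1.226 -1.569] [711.1  -5.4  27.2] [-3.136 -1.225 -0.14 ] [-1.9  0.1  0.4] 0.7116333403932359 28.04615205153823
```

Request:
step_arm:
  moves:
    - [[0, 0, 0], [0, 0, 0], -0.4]
    - [[0, 0, 0], [0, 0, 0], 0.5]
    - [[0, 0, 0], [0, 0, 0], 0.7]
    - [[0, 0, 0], [0, 0, 0], 0.9]
    - [[0, 0, 0], [0, 0, 0], 1]
    - [[0, 0, 0], [0, 0, 0], 1]
    - [[0, 0, 0], [0, 0, 0], 1]
    - [[0, 0, 0], [0, 0, 0], 1]

```text
clock: 26.25
eef_pos: [711.0, -5.5, 27.0]
tcp_rot: [-3.136, -1.224, -0.14]
contact_force: [-0.1, -0.1, -0.4]
opening: 1.007
grasp_force: 0.0
```

```bash
python3 - <<'E'
from h import *
log()
from fk import *
s_=telemetry.sense();R=Ro.from_euler('xyz',s_['tcp_rot']);c,d=np.cos(.14),np.sin(.14)
for b,u in((40,2),(100,8),(150,20)):print(R.inv().apply([-b*c,b*d,u])/200)
E
```

```text
t 26.25 [ 0.092  0.921  2.221  3.367  1.225 -1.569] [711.   -5.5  27. ] [-3.136 -1.224 -0.14 ] [-0.1 -0.1 -0.4] 1.006750566536485 0.0
[-0.05852698 -0.00108542 -0.19150304]
[-0.13220923 -0.00274201 -0.48385246]
[-0.16069195 -0.00418894 -0.73936496]
```

Request:
step_arm:
  moves:
    - [[0, 0, 0], [-0.02, 0, -0.06], 1]
    - [[0, 0, 0], [-0.039, 0, -0.125], 1]
    - [[0, 0, 0], [-0.059, -0.001, -0.192], 1]
    - [[0, 0, 0], [-0.085, -0.002, -0.3], 1]
    - [[0, 0, 0], [-0.132, -0.003, -0.484], 1]
    - [[0, 0, 0], [-0.16, -0.004, -0.74], 1]
    - [[0, 0, 0], [-0.16, -0.004, -0.74], 1]
    - [[0, 0, 0], [-0.16, -0.004, -0.74], 1]

```text
clock: 27.05
eef_pos: [560.7, 16.0, 46.7]
tcp_rot: [-3.14, -1.222, -0.135]
contact_force: [0.0, -0.0, -0.4]
opening: 1.0
grasp_force: 0.0
```

```bash
python3 - <<'E'
from h import *
log()
A=snap('scene','f.png');B=snap('top','ft.png')
a=cv2.resize(A[90:310,240:420],None,fx=2.2,fy=2.2,interpolation=cv2.INTER_CUBIC);b=cv2.resize(B[90:310,100:280],None,fx=2.2,fy=2.2,interpolation=cv2.INTER_CUBIC)
cv2.imwrite('pics/fc.png',np.hstack([a,b])[...,::-1])
for n in('top','scene'):print([np.round(at(n,m['xy'],82)[:2]) for m in imaging.mark_of(n,'cup_rim')],[np.round(at(n,m['xy'],0)[:2]) for m in imaging.mark_of(n,'cup')],[np.round(at(n,m['xy'],0)[:2]) for m in imaging.mark_of(n,'tier')])
E
```

```text
t 27.05 [ 0.232  0.985  2.507  3.483  1.551 -1.447] [560.7  16.   46.7] [-3.14  -1.222 -0.135] [ 0.  -0.  -0.4] 0.9996048235629502 0.0
[array([684.,  -6.]), array([567., -87.])] [array([835.,  14.]), array([691.,  -2.])] [array([511., 309.]), array([ 458., -323.])]
[array([847.,  -4.]), array([ 583., -101.]), array([696.,  -3.])] [array([847.,   9.]), array([562., -96.]), array([689.,  -2.]), array([536., 387.]), array([661.,  31.])] [array([ 463., -321.]), array([514., 311.])]
```

View pics/fc.png

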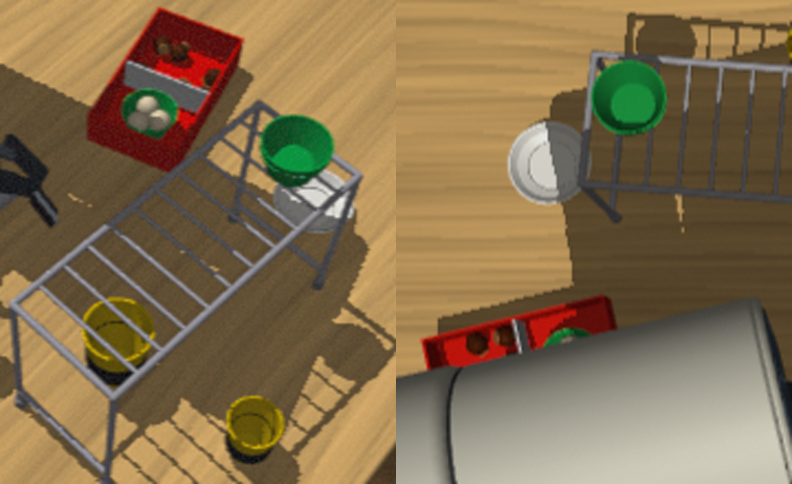

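The crop shows the empty cup upright under the riser at (118,335), the gripper clear, the eggs untouched, and the chestnuts in the bay at (175,48) and (212,77), with none on the counter in view.

```bash
python3 -c "
from rig import r
print(r.sign_off())"
```

```text
the job is handed in; nothing more can be done
None
```

I poured the chestnuts into the tier's empty half, stood the emptied cup upright back under the riser, let go of it and handed the job in at about 27 s; I never counted all six in the bay (the cup looked empty and no strays were in view), and I viewed 11 pictures, one over the limit of 10.

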